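# Clamp a double-bass bridge in its drilling jig

### The job

The double-bass bridge lies loose on the drilling jig. Push it home, with both its feet flat against the tall dark foot fence and the outer side of the foot nearer the clamp against the low dark side rail, and then flip the red cam lever over its high point until it snaps closed, so that the hold-down clamps the bridge in that place. Leave the two brass planes and the caliper where they are.

Things in the scene. Friction and masses are not known exactly. Their poses are not given: they have to be found in the camera images.
- jig: Drilling jig, fixed to the bench: grey laminated board, x = -140 to 145, y = -130 to 215 mm in its own frame, top at z = 18 mm. Origin on the bench surface under the board; x points to the foot fence, y to the side rail and clamp, z up. The other entries give places in this frame ('jig x' etc.).
- fence_face (a point): Middle of the foot fence's face at board level: jig x = 100, y = 15, z = 18 mm. The fence is a dark wood bar along jig y, from y = -80 to 110 mm, its face looking to jig -x, 36 mm thick, top at z = 52 mm.
- rail_face (a point): Middle of the side rail's face at board level: jig x = 56, y = 85, z = 18 mm. The rail is a dark wood strip along jig x, from x = 17 to 95 mm, its face looking to jig -y, 18 mm thick, top at z = 33 mm.
- bridge: Pale maple double-bass bridge lying flat and loose on the jig board, 22 mm thick (upper side at z = 40 mm), about 0.26 kg; slides with 1 to 3 N. Origin at the centre of its underside, x towards the feet: soles at x = 82.5, top edge at x = -82.5 mm (flat for y = -20 to 20), waist hollow, x = -25 to 8, 72 mm wide there. Seated: origin at jig x = 17.5, y = 10 mm, axes parallel to the jig's.
- foot_left (a point): Outer corner of the bridge's left foot, on the sole, half-way up the thickness (bridge x = 82.5, y = 75 mm). Each foot is 45 mm wide (bridge y = 30 to 75 or -30 to -75), its outer side straight from bridge x = 62 to 82.5 mm. Seated: at jig x = 100, y = 85 mm.
- foot_right (a point): Outer corner of the bridge's right foot, on the sole, half-way up the thickness (bridge x = 82.5, y = -75 mm). Seated: at jig x = 100, y = -65 mm.
- cam_lever (a joint): Cam lever's angle, rad, about a pin along jig x. 0: open, handle up, leaning 0.35 rad from vertical towards the work (jig -y). Grows as it swings over and down outwards (jig +y). High point at about 1.4; past it the spring snaps it to its stop at 1.80, handle 0.12 rad above level. Released before, it springs back. Takes 4 to 9 N across the handle 100 mm from the pin.
- cam_pin (a point): Centre of the pin on which the cam lever turns: jig x = 15, y = 125, z = 92 mm.
- lever_end (a point): Free end of the cam lever, on its centre line, 122 mm from the pin. The red handle fills the last 76 mm; it is 24 mm wide (along jig x) and 14 mm thick.
- hold_pad: Black rubber pad, 26 mm across, under the end of the hold-down strap; origin at its lower face's centre, jig x = 15, y = 20 mm. Open it hovers 6 mm above the bridge, closed it presses with about 19 N. The steel strap, 34 mm wide, top 72 to 89 mm above the bench, runs along jig y from y = 0 to 198 mm; the nut on top of it over the pad reaches z = 95 mm.
- small_plane: Brass finger plane on the bench, 62 x 28 x 28 mm, loose; origin at the centre of its sole. To be left alone.
- large_plane: Brass thumb plane on the bench, 82 x 36 x 34 mm, loose; origin at the centre of its sole. To be left alone.
- caliper: Steel slide caliper lying flat on the bench, 200 mm long, up to 62 mm wide at the jaws, 7 mm thick, loose; origin at the middle of its beam. To be left alone.
Things that resemble listed ones, but are neither listed nor needed, are in the scene too. What is shaped like the bridge but grey, purple or turquoise is not meant.

How it is judged:
By the outcome, as a careful person would: the job done as asked, in the order asked, and still so for the second after the job is handed in, with the robot touching nothing.
It also fails if it takes over 67 s, if anything falls off the work surface, if the arm or the gripper's body presses on something with over 40 N, if the wrist force passes 120 N, or if a joint passes its speed limit or range.

### The arm

A 6-joint arm with a two-finger parallel gripper is mounted at the origin on the work surface. World frame = base frame: x ahead of the robot, y to its left, z up, the work surface at z = 0. Lengths are in mm, angles in rad, forces in N, time in s.
With the tool pointing down it reaches from about 350 to 875 mm from the base axis. Payload 4.2 kg.
Tool frame: the origin (TCP) lies midway between the tips of the shut fingers; the grasp point (between the pads) lies arm.grip_depth behind it (arm.grip_depth is the distance from the TCP to the grasp point, in mm); z points along the fingers, y is the direction in which the jaws open and shut (so a half turn about z gives the same grasp; the last joint's range is limited). The gripper opens to 85 mm and grips with 20 to 120 N. Pads are 22 mm wide; open, the fingers measure 114 mm over their backs; the gripper's body (76 mm by 85 mm) begins 54 mm behind the grasp point. The pads swing forward as they close: fully open they stand 13 mm farther back than shut.
Start: joints at [-0.974, 0.385, 0.008, 0, -1.194, -0.259], TCP at [207.147, -589.652, 209.112] pointing down, gripper open.
Joint ranges: [-3.14, 3.14], [-1.21, 2.06], [-1.07, 1.41], [-3.16, 2.05], [-2.99, -0.16], [-3.1, 3.1]. Speed limits (rad/s): [2.79, 2.79, 3.14, 3.14, 3.14, 3.14].

### API

Orientations are given as a unit quaternion [x, y, z, w].
In Python, from bench import arm gives the robot as it stands.
- The arm moves only by the tool play_rows, never from a script. Its argument "motion" is one flat list of numbers, 7 for each row, row after row: the opening in per cent of the stroke, from 0 (shut) to 100 (fully open), then the shift along the world's x, y, z in cm, then the turn, a rotation vector about the world's x, y, z in degrees. A call has 1 to 5 rows; each row is the pose to reach, as a shift and turn from the pose commanded when the call began; what a row does not reach only later rows make up. A row lasts 1/8 s, in which the tool goes at most 62.5 mm and 10.7 degrees, less where a joint would pass 70% of its speed; a pose out of reach is approached as far as the arm can. A call with a gripper value outside its range is refused whole. The fingers move at their own pace and stop on an object; the grip force is fixed at half the most. Time passes only in rows, so rows that repeat a pose let the fingers close. It gives the time, the measured TCP pose, the force and the opening at its end, in the units of the state.
- arm.read_state(): the state, without advancing time (a new reading comes with each control period).
- arm.get_image(name): name is "scene" or "top" or "wrist"; returns (picture, depth): 420x560x3 uint8, red, green, blue; 420x560 float32, mm along the optical axis (not along the pixel's ray), 0 where there is no reading.
- arm.camera_info(name): a dict with "fovy" (degrees; the focal length in pixels is half the picture's height over the tangent of half this angle, whatever the lens; pixels are square), "cx", "cy" (the principal point, pixels), "R" (3x3) and "t" (3): a world point X has camera coordinates R X + t. Camera axes: x right, y down, z forward; pixel columns grow to the right and rows downward; lengths in mm; the calibration is good to about 2 mm. A picture is of the moment at which its call begins: read the wrist's pose just before it. camera_info takes no time and is no camera call; for the wrist camera it gives the pose at the moment of the call.
- arm.job_done(): hands the job in, once; it reports no verdict.
Trained networks look in the newest picture that a camera, given by its name, has taken for a name from the list of things; names that differ only in an ending like _2 or _b are one class to them, and where a whole thing is asked for, a point or a joint stands for the part that bears it (a point fixed in the world has none). Each returns a list of dicts, best first, with "confidence" (0 to 1); they miss things now and then, are a little off and sometimes report something else, mostly with a low value. They report only what shows in the picture. A call takes as long as a camera call. They do not tell look-alikes from the thing itself.
- arm.outline_of(thing, camera): "mask" (420x560 bool, what is visible of it) and "extent" ([left, top, width, height] in pixels, round what is visible of it).
- arm.place_of(thing, camera): "uv" ([column, row] in pixels: a listed point, or the origin of a listed thing).
The state is a dict: "clock": time; "joints": joint angles; "joint_vel": joint speeds; "joint_efforts": joint torques, N m; "position": TCP position; "ee_rot": TCP orientation; "contact_force": force on the tool from outside, world axes, zero at the start; "wrist_torque": the same for the moment, N m; "gripper_width": finger opening in mm.
Only numpy, scipy, OpenCV 4.12 (cv2) and the standard library are available. Lean on these libraries where they do the work, as an engineer would, in place of code of your own. Each camera call takes 0.05 s, during which the arm holds its last target.

## Working session

There is one attempt and no reset: what is moved stays moved. The work goes in short steps, Python scripts to look and compute and a tool call to move; the robot and the scene stay as the last step left them, time stands still between calls to the robot, and variables do not carry over. Pictures are saved under pics/ and viewed, and the job is handed in when it is done.

Besides the shell and the picture viewer there is one more tool, called as name(argument=value, ...), one argument or row to a line, values as JSON. play_rows: Moves the arm, as the interface text tells. Its arguments: {"type":"object","properties":{"motion":{"type":"array","items":{"type":"number"}}},"required":["motion"]}

```bash
mkdir -p pics; ls; python3 - <<'E'
from bench import arm
import cv2,numpy as np
s=arm.read_state();print(s)
print(arm.grip_depth)
for n in("scene","top"):
    p,d=arm.get_image(n);cv2.imwrite(f"pics/{n}0.png",p[:,:,::-1]);np.save(f"{n}0.npy",d)
    c=arm.camera_info(n);print(n,c)
    for t in("jig","bridge","cam_lever","small_plane","large_plane","caliper"):
        print(t,[(round(o["confidence"],2),o["extent"]) for o in arm.outline_of(t,n)])
    for t in("jig","bridge","fence_face","rail_face","foot_left","foot_right","cam_pin","lever_end","hold_pad"):
        print(t,[(round(o["confidence"],2),np.round(o["uv"],1)) for o in arm.place_of(t,n)])
E
```

```text
pics
{'clock': 0.0, 'joints': array([-9.74401208e-01,  3.85561576e-01,  6.60061798e-03, -4.85839225e-04,
       -1.19399042e+00, -2.58557160e-01]), 'joint_vel': array([ 0.00119156, -0.00029098,  0.00075117,  0.00086921,  0.00084942,
       -0.00037553]), 'joint_efforts': array([-4.11342935e-04, -3.92292023e+01,  1.88398844e+01,  4.18618396e+00,
       -4.76625617e-03, -1.51122176e-06]), 'position': array([ 206.92797924, -589.07252594,  208.01069298]), 'ee_rot': array([-1.68028360e-01,  9.85781547e-01,  1.07416564e-03, -2.41250499e-04]), 'contact_force': array([-0.27240012, -0.15763343, -0.28237565]), 'wrist_torque': array([-0.03054892,  0.00785159,  0.00859608]), 'gripper_width': 85.35377190920555}
18.700000000000003
scene {'fovy': 42.51944951713357, 'cx': 277.00320653564273, 'cy': 206.43149195754066, 'R': array([[-0.53807921,  0.84269366, -0.01838883],
       [ 0.65084041,  0.40151576, -0.64435383],
       [-0.53560949, -0.3586816 , -0.76450637]]), 't': array([ 334.17624425, -229.2069337 , 1637.41082133])}
jig [(0.89, [177.2, 191.4, 172.6, 131.3])]
bridge [(0.78, [195.7, 204.7, 74.6
[... 1784 characters left out ...]
ane [(0.89, [377.8, 184.8, 28.9, 22.6])]
caliper [(0.82, [230.0, 103.5, 65.3, 37.0])]
jig [(0.84, array([290.6, 193.8]))]
bridge [(0.91, array([303.1, 196. ])), (0.63, array([165.3, 307.9])), (0.6, array([389.7, 322.5]))]
fence_face [(0.62, array([277. , 160.4])), (0.24, array([255.4, 180.8]))]
rail_face [(0.74, array([258.2, 182.6]))]
foot_left [(0.76, array([403.5, 363.3])), (0.64, array([193.7, 332.5])), (0.59, array([271.6, 168.2])), (0.56, array([123.1, 132.1]))]
foot_right [(0.7, array([133.5, 346.8])), (0.69, array([325.4, 166.4])), (0.64, array([352. , 339.8])), (0.4, array([392.8, 192. ]))]
cam_pin [(0.92, array([243.1, 188.3]))]
lever_end [(0.81, array([256.2, 176.9]))]
hold_pad []
```

View pics/scene0.png

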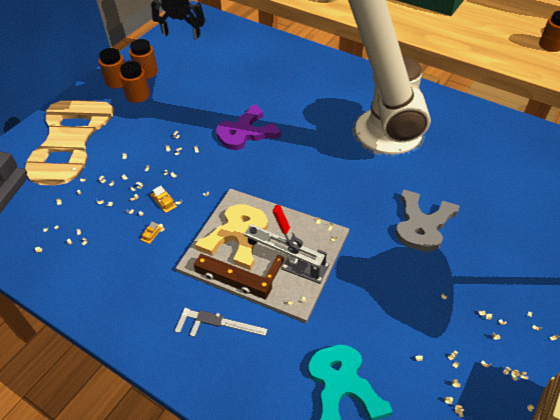

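View pics/top0.png

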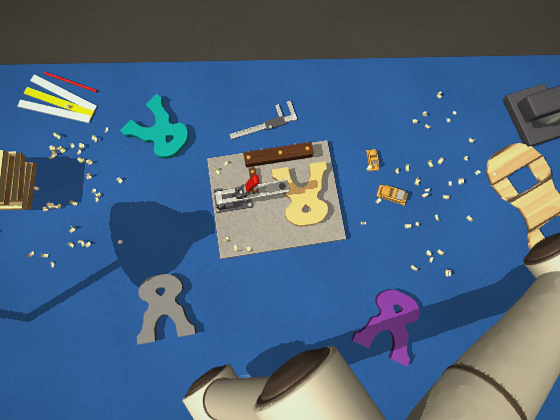

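The bridge (yellow) lies on the grey jig, at about (235,236) in the scene picture and (303,196) in the top picture, with its feet towards the fence. The open lever is at (256,177) in the top picture. Next I'll get the coarse jig and bridge poses.

```bash
cat > h.py <<'E'
import numpy as np,cv2
from bench import arm
def f_of(c): return 210/np.tan(np.radians(c["fovy"])/2)
def unproj(uv,z,c):
    f=f_of(c);uv=np.atleast_2d(np.asarray(uv,float))
    r=np.c_[(uv[:,0]-c["cx"])/f,(uv[:,1]-c["cy"])/f,np.ones(len(uv))]@c["R"]
    o=-c["R"].T@c["t"]
    return o+r*((z-o[2])/r[:,2])[:,None]
def proj(X,c):
    f=f_of(c);p=np.atleast_2d(X)@c["R"].T+c["t"]
    return np.c_[f*p[:,0]/p[:,2]+c["cx"],f*p[:,1]/p[:,2]+c["cy"]]
def rect(img,c,z,x0,x1,y0,y1,s):
    # output: rows = x decreasing (up=+x), cols = y decreasing (left=+y); s px/mm
    W=int((y1-y0)*s);H=int((x1-x0)*s)
    jj,ii=np.meshgrid(np.arange(W),np.arange(H))
    P=np.stack([x1-ii/s,y1-jj/s,np.full(jj.shape,float(z))],-1).reshape(-1,3)
    m=proj(P,c).astype(np.float32).reshape(H,W,2)
    return cv2.remap(img,m[...,0],m[...,1],cv2.INTER_LINEAR)
E
python3 - <<'E'
from h import *
for n in("top","scene"):
    c=arm.camera_info(n);p=cv2.imread(f"pics/{n}0.png")
    uv=[(208,158),(326,141),(346,238),(221,258)] if n=="top" else [(176,267),(230,189),(349,228),(309,320)]
    print(n,unproj(uv,18,c).round(0))
c=arm.camera_info("top")
a={"hp":None}
for nm,uv,z in(("pin",(243.1,188.3),92),("fence",(277,160.4),18),("rail",(258.2,182.6),18),("bridge",(303.1,196),18),("fl",(271.6,168.2),29),("fr",(325.4,166.4),29)): print(nm,unproj(uv,z,c).round(1))
c=arm.camera_info("scene")
for nm,uv,z in(("pin",(293.8,244.3),92),("fence",(239,273.3),18),("rail",(272.2,270),18),("bridge",(235.5,236.4),18),("fl",(249.1,268.1),29),("fr",(198.4,248.7),29)): print(nm,unproj(uv,z,c).round(1))
E
```

```text
top [[ 686.  116.   18.]
 [ 730. -218.   18.]
 [ 454. -261.   18.]
 [ 406.   77.   18.]]
scene [[ 732. -220.   18.]
 [ 456. -257.   18.]
 [ 405.   81.   18.]
 [ 684.  126.   18.]]
pin [[579.5  11.4  92. ]]
fence [[675.2 -78.2  18. ]]
rail [[612.  -24.8  18. ]]
bridge [[ 571.9 -148.5   18. ]]
fl [[649.7 -62.7  29. ]]
fr [[ 652.3 -212.    29. ]]
pin [[569.3  15.3  92. ]]
fence [[665.6 -79.4  18. ]]
rail [[615.6 -16.8  18. ]]
bridge [[ 579.7 -150.8   18. ]]
fl [[646.2 -62.5  29. ]]
fr [[ 665.2 -201.2   29. ]]
```

```bash
python3 - <<'E'
from h import *
c=arm.camera_info("wrist");print(c); print(-c["R"].T@c["t"])
E
```

```text
{'fovy': 65.65456315627952, 'cx': 281.68031247918844, 'cy': 204.46429186299858, 'R': array([[-3.30767018e-01,  9.43712442e-01,  8.15526172e-05],
       [ 8.91837618e-01,  3.12556863e-01,  3.27007446e-01],
       [ 3.08575505e-01,  1.08236009e-01, -9.45021758e-01]]), 't': array([624.73319761, -43.77580446, 381.09130986])}
[ 128.08660224 -617.13386599  374.40364513]
```

play_rows(
  motion=[0,0,0,6,0,0,0,0,3,5,12,0,0,-5,0,8,10,14,0,0,-11,0,13,15,14,0,0,-11,0,18,20,14,0,0,-11],
)

```text
clock: 2.22
position: [357.1, -419.7, 348.5]
ee_rot: [-0.073, 0.997, -0.001, 0.001]
contact_force: [1.2, -0.9, -0.7]
gripper_width: -0.2
```

play_rows(
  motion=[0,3,5,0,0,0,0,0,5,11,0,0,0,0,0,7,17,-1,0,0,0,0,9,23,-2,0,0,0,0,10,27,-2,0,0,0],
)

```text
clock: 2.85
position: [456.0, -148.7, 326.8]
ee_rot: [-0.074, 0.997, 0.0, -0.0]
contact_force: [1.0, -0.0, -0.6]
gripper_width: 0.5
```

play_rows(
  motion=[0,0,0,0,0,0,0,0,0,0,0,0,0,0,0,0,0,0,0,0,0],
)

```text
clock: 3.22
position: [455.8, -151.9, 327.5]
ee_rot: [-0.072, 0.997, -0.0, 0.0]
contact_force: [-0.1, 0.3, -0.2]
gripper_width: -0.2
```

```bash
python3 - <<'E'
from h import *
s=arm.read_state();print(s["position"],s["ee_rot"],s["joints"].round(2))
import pickle
c=arm.camera_info("wrist");p,d=arm.get_image("wrist");cv2.imwrite("pics/w1.png",p[:,:,::-1]);np.save("w1.npy",d);pickle.dump(c,open("w1.pkl","wb"))
for t in("fence_face","rail_face","foot_left","foot_right","cam_pin","hold_pad","bridge","jig"):
    print(t,[(round(o["confidence"],2),np.round(o["uv"],1)) for o in arm.place_of(t,"wrist")])
E
```

```text
[ 455.78803237 -151.91434172  327.4700776 ] [-7.20388596e-02  9.97401824e-01 -4.99663410e-05  4.31070102e-05] [ 0.02  0.07 -0.12  0.   -1.39 -1.44]
fence_face [(0.87, array([304.9, 286.5]))]
rail_face [(0.64, array([348. , 263.2]))]
foot_left [(0.69, array([303.7, 283.9])), (0.68, array([319.5, 279.1])), (0.61, array([535.1, 361. ]))]
foot_right [(0.88, array([227.9, 276.9])), (0.44, array([302.5, 286.3]))]
cam_pin [(0.72, array([386.5, 262.6])), (0.55, array([304.9, 245.5]))]
hold_pad [(0.55, array([303. , 245.7])), (0.45, array([388.8, 261. ]))]
bridge [(0.81, array([274.1, 226.8])), (0.72, array([293.3, 225.6])), (0.68, array([470.2, 346.3]))]
jig [(0.8, array([298. , 225.7]))]
```

View pics/w1.png

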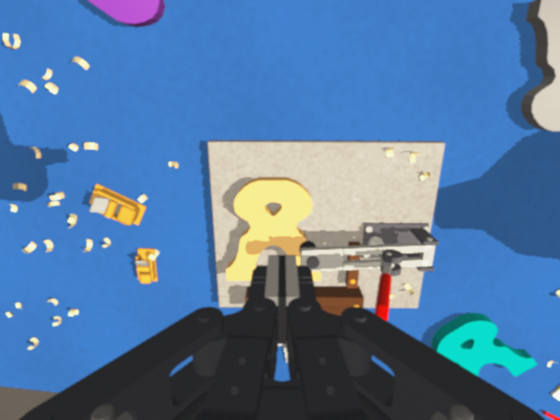

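The bridge outline is clear in the wrist view at about (273,230), and the rear board edge lies along row 142. The gripper hides the fence. I'll rectify all three views and fit the poses.

```bash
python3 - <<'E'
from h import *
import pickle
w=pickle.load(open("w1.pkl","rb"))
cs={"top":arm.camera_info("top"),"scene":arm.camera_info("scene"),"wrist":w}
fs={"top":"pics/top0.png","scene":"pics/scene0.png","wrist":"pics/w1.png"}
box=(390,750,-280,140)
out=[]
for n in cs:
    im=cv2.imread(fs[n])
    for z in(18,40):
        r=rect(im,cs[n],z,*box,1.0 if z==40 else 2.0)
        if z==40: out.append(r)
    # board colour mask at z18, s=2
    r=rect(im,cs[n],18,*box,2.0)
    hsv=cv2.cvtColor(r,cv2.COLOR_BGR2HSV)
    blue=((hsv[...,0]>95)&(hsv[...,0]<130)&(hsv[...,1]>130)).astype(np.uint8)
    m=1-blue
    m=cv2.morphologyEx(m,cv2.MORPH_OPEN,np.ones((9,9)))
    r40=rect(im,cs[n],40,*box,2.0);h=cv2.cvtColor(r40,cv2.COLOR_BGR2HSV)
    y=((h[...,0]>18)&(h[...,0]<32)&(h[...,1]>80)&(h[...,2]>170)).astype(np.uint8)*255
    cv2.imwrite(f"pics/y_{n}.png",y)
    cv2.imwrite(f"pics/m_{n}.png",m*255)
cv2.imwrite("pics/r40.png",np.vstack([np.hstack(out[:2]),])[:600,:800] )
r=np.hstack([cv2.imread(f"pics/y_{n}.png",0)[::3,::3] for n in cs]);r2=np.hstack([cv2.imread(f"pics/m_{n}.png",0)[::3,::3] for n in cs])
cv2.imwrite("pics/masks.png",np.vstack([r,r2])[:600,:840][:, :800])
E
```

```text
(no output)
```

View pics/masks.png

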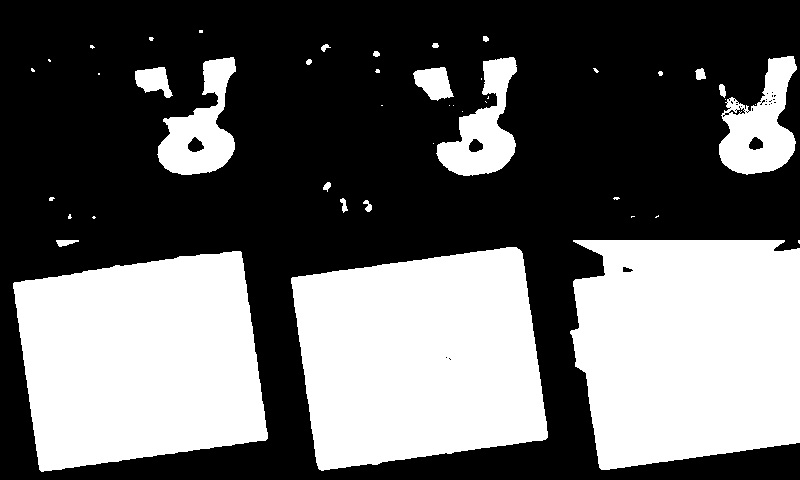

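View pics/r40.png

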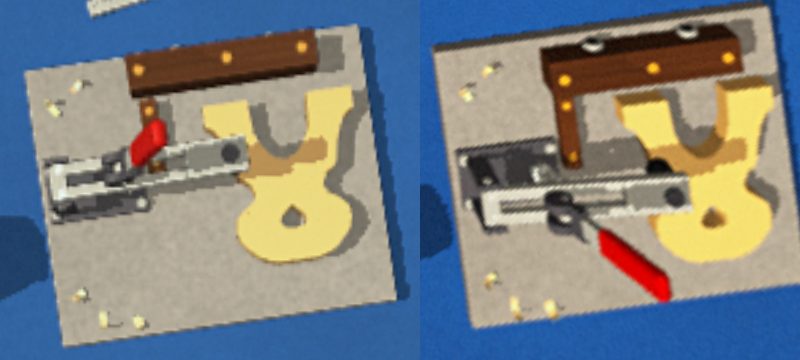

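```bash
cat > fit.py <<'E'
from h import *
from scipy.optimize import least_squares
BOX=(390,750,-280,140)
def board(im,c,full=True,p0=(552,-92,np.radians(8))):
    # fit jig pose from board edges
    r=rect(im,c,18,*BOX,2.0);hsv=cv2.cvtColor(r,cv2.COLOR_BGR2HSV)
    blue=((hsv[...,0]>95)&(hsv[...,0]<130)&(hsv[...,1]>130)).astype(np.uint8)
    m=cv2.morphologyEx(1-blue,cv2.MORPH_OPEN,np.ones((9,9)))
    cn=max(cv2.findContours(m,cv2.RETR_EXTERNAL,cv2.CHAIN_APPROX_NONE)[0],key=cv2.contourArea)[:,0]
    P=np.c_[BOX[1]-cn[:,1]/2,BOX[3]-cn[:,0]/2]
    edges=[(0,-140,1,-120,205),(0,145,1,-120,205),(1,-130,0,-130,135),(1,215,0,-130,135)]
    return fitp(P,edges,p0,9)
def fitp(P,edges,p0,tol,verbose=True):
    p=np.array(p0,float)
    for it in range(8):
        t=tol if it<4 else tol/2
        def loc(p):
            ct,st=np.cos(p[2]),np.sin(p[2]);d=P-p[:2]
            return np.c_[ct*d[:,0]+st*d[:,1],-st*d[:,0]+ct*d[:,1]]
        L=loc(p);sel=[(np.abs(L[:,a]-v)<t)&(L[:,b]>lo)&(L[:,b]<hi) for a,v,b,lo,hi in edges]
        def res(p):
            L=loc(p);return np.concatenate([L[s,e[0]]-e[1] for s,e in zip(sel,edges)])
        p=least_squares(res,p,x_scale=[1,1,.01],loss="soft_l1").x
    L=loc(p)
    if verbose: print(" pose",p[:2].round(1),"deg",np.degrees(p[2]).round(2),"n/med",[(int(s.sum()),round(float(np.median(L[s,e[0]]-e[1])),1) if s.any() else None) for s,e in zip(sel,edges)])
    return p
def bridge(im,c,p0,z=40,tol=10):
    r=rect(im,c,z,*BOX,2.0);h=cv2.cvtColor(r,cv2.COLOR_BGR2HSV)
    y=((h[...,0]>15)&(h[...,0]<32)&(h[...,1]>75)&(h[...,2]>110)).astype(np.uint8)
    y=cv2.morphologyEx(y,cv2.MORPH_OPEN,np.ones((5,5)))
    cs=[k[:,0] for k in cv2.findContours(y,cv2.RETR_EXTERNAL,cv2.CHAIN_APPROX_NONE)[0] if cv2.contourArea(k)>400]
    cn=np.concatenate(cs);P=np.c_[BOX[1]-cn[:,1]/2,BOX[3]-cn[:,0]/2]
    edges=[(0,82.5,1,33,72),(0,82.5,1,-72,-33),(1,75,0,64,80),(1,-75,0,64,80),(0,-82.5,1,-18,18),(1,-36,0,-20,4),(1,36,0,-20,4)]
    return fitp(P,edges,p0,tol)
def rel(j,b):
    d=b[:2]-j[:2];ct,st=np.cos(j[2]),np.sin(j[2])
    return np.array([ct*d[0]+st*d[1],-st*d[0]+ct*d[1],np.degrees(b[2]-j[2])])
E
python3 - <<'E'
from fit import *
import pickle
cs={"top":arm.camera_info("top"),"scene":arm.camera_info("scene"),"wrist":pickle.load(open("w1.pkl","rb"))}
fs={"top":"pics/top0.png","scene":"pics/scene0.png","wrist":"pics/w1.png"}
for n in cs:
    im=cv2.imread(fs[n]);print(n);j=board(im,cs[n]);b=bridge(im,cs[n],(575,-145,np.radians(8)),tol=14)
    print("rel",rel(j,b).round(1))
E
```

```text
top
 pose [  81.4 1423.6] deg 98.05 n/med [(0, None), (0, None), (0, None), (0, None)]
 pose [ 572.6 -147.1] deg 7.99 n/med [(77, 0.4), (77, 0.6), (32, 0.6), (31, -1.0), (71, -2.4), (42, -1.5), (36, 1.1)]
rel [-1624.   -266.3   -90.1]
scene
 pose [259.8 188.2] deg 97.41 n/med [(0, None), (0, None), (107, 0.1), (0, None)]
 pose [ 584.9 -149.4] deg 8.39 n/med [(85, 0.4), (74, 0.0), (0, None), (28, 2.0), (0, None), (23, -1.9), (25, -1.0)]
rel [-376.7 -278.9  -89. ]
wrist
 pose [-1417.3  -261.1] deg 4.68 n/med [(0, None), (0, None), (0, None), (0, None)]
 pose [ 572.8 -150.2] deg 9.63 n/med [(43, 4.2), (92, 1.3), (29, -0.1), (31, -0.2), (71, -2.3), (45, -0.8), (30, 3.5)]
rel [1992.6  -52.     4.9]
```

```bash
sed -i 's/p0=(552,-92/p0=(572,-117/' fit.py; python3 - <<'E'
from fit import *
import pickle
cs={"top":arm.camera_info("top"),"scene":arm.camera_info("scene"),"wrist":pickle.load(open("w1.pkl","rb"))}
fs={"top":"pics/top0.png","scene":"pics/scene0.png","wrist":"pics/w1.png"}
for n in cs:
    im=cv2.imread(fs[n]);print(n);j=board(im,cs[n]);b=bridge(im,cs[n],(575,-145,np.radians(8)),tol=14)
    print("rel",rel(j,b).round(1))
E
```

```text
top
 pose [ 572.7 -112.4] deg 8.1 n/med [(644, -1.2), (632, 2.4), (525, -0.6), (524, 0.6)]
 pose [ 572.6 -147.1] deg 7.99 n/med [(77, 0.4), (77, 0.6), (32, 0.6), (31, -1.0), (71, -2.4), (42, -1.5), (36, 1.1)]
rel [ -5.  -34.3  -0.1]
scene
 pose [ 580.5 -110.7] deg 7.89 n/med [(0, None), (644, 0.0), (525, -2.3), (525, 2.3)]
 pose [ 584.9 -149.4] deg 8.39 n/med [(85, 0.4), (74, 0.0), (0, None), (28, 2.0), (0, None), (23, -1.9), (25, -1.0)]
rel [ -0.9 -39.    0.5]
wrist
 pose [ 573.4 -113.8] deg 7.91 n/med [(643, -0.2), (133, 3.7), (525, -0.9), (398, 2.0)]
 pose [ 572.8 -150.2] deg 9.63 n/med [(43, 4.2), (92, 1.3), (29, -0.1), (31, -0.2), (71, -2.3), (45, -0.8), (30, 3.5)]
rel [ -5.6 -36.    1.7]
```

play_rows(
  motion=[0,5,-3,-3,0,0,0,0,10,-5,-6,0,0,0,0,11.75,-5.95,-11.5,0,0,0,0,11.75,-5.95,-17,0,0,0,0,11.75,-5.95,-22,0,0,0],
)

```text
clock: 4.3
position: [573.3, -210.7, 105.0]
ee_rot: [-0.073, 0.997, 0.0, -0.001]
contact_force: [1.3, -0.4, -0.1]
gripper_width: -0.1
```

play_rows(
  motion=[0,0,0,-2,0,0,0,0,0,0,-2,0,0,0],
)

```text
clock: 4.55
position: [572.3, -210.4, 85.3]
ee_rot: [-0.073, 0.997, 0.0, -0.002]
contact_force: [0.2, -1.3, 0.9]
gripper_width: 0.1
```

```bash
python3 - <<'E'
from h import *
s=arm.read_state();print(s["position"],s["ee_rot"],s["contact_force"])
for n in("top","wrist"):
    p,d=arm.get_image(n);cv2.imwrite(f"pics/{n}2.png",p[:,:,::-1])
E
```

```text
[ 572.32847096 -210.42570145   85.31767364] [-7.28032197e-02  9.97343682e-01  4.01687392e-04 -2.26070403e-03] [ 0.19709172 -1.27711198  0.89436136]
```

View pics/wrist2.png

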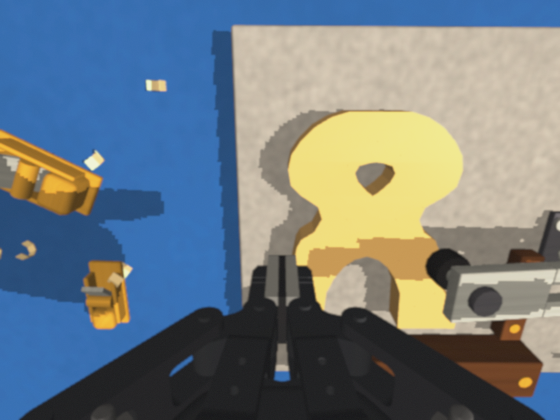

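```bash
python3 - <<'E'
from fit import *
c=arm.camera_info("wrist");im=cv2.imread("pics/wrist2.png")
p=arm.read_state()["position"]
def J(x,y): return np.array([573.2+.990*x-.139*y,-113.5+.139*x+.990*y])
print(proj([[p[0],p[1],p[2]],[p[0],p[1],40],[*J(-13.5,-71),40],[*J(-30,-71),40],[*J(3,-71),40]],c).round(0))
b=bridge(im,c,(573,-149,np.radians(8.3)),tol=14);print(rel(np.array([573.2,-113.5,np.radians(8)]),b))
E
```

```text
[[281. 249.]
 [281. 218.]
 [318. 216.]
 [319. 194.]
 [317. 238.]]
 pose [ 575.4 -149.4] deg 5.87 n/med [(87, 0.2), (0, None), (37, 0.3), (0, None), (72, -0.2), (40, -2.5), (39, 1.8)]
[ -2.80537718 -35.85465063  -2.13227108]
```

The waist sits at (318,216), as predicted, and the finger tips are beside it. I'll descend and push towards the rail.

play_rows(
  motion=[0,0.0,0,-3,0,0,0,0,0.0,0,-5.8,0,0,0,0,0.0,0,-5.8,0,0,0,0,-0.1,0.5,-5.8,0,0,0,0,-0.2,1.0,-5.8,0,0,0],
)

```text
clock: 5.28
position: [572.8, -200.4, 31.3]
ee_rot: [-0.073, 0.997, -0.0, 0.002]
contact_force: [-0.4, 0.4, 0.6]
gripper_width: 0.1
```

play_rows(
  motion=[0,-0.07,0.5,0,0,0,0,0,-0.14,1.0,0,0,0,0,0,-0.21,1.5,0,0,0,0,0,-0.28,2.0,0,0,0,0,0,-0.35,2.5,0,0,0,0],
)

```text
clock: 5.9
position: [568.0, -175.2, 29.3]
ee_rot: [-0.073, 0.997, -0.0, -0.0]
contact_force: [0.4, -0.6, -0.2]
gripper_width: 0.1
```

```bash
python3 - <<'E'
from h import *
s=arm.read_state();print(s["position"],s["ee_rot"],s["contact_force"])
for n in("top","wrist"):
    p,d=arm.get_image(n);cv2.imwrite(f"pics/{n}3.png",p[:,:,::-1])
E
```

```text
[ 567.96306878 -175.17928735   29.33543484] [-7.28865905e-02  9.97340233e-01 -2.86942164e-06 -7.12909588e-05] [ 0.4443285  -0.58797629 -0.20052584]
```

View pics/wrist3.png

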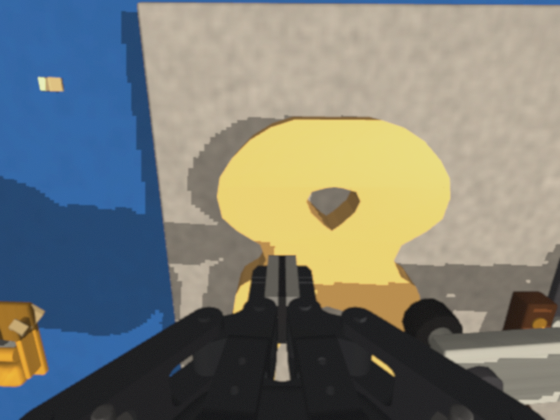

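```bash
python3 - <<'E'
from fit import *
J=np.array([573.2,-113.5,np.radians(8)])
for n in("wrist","top"):
    b=bridge(cv2.imread(f"pics/{n}3.png"),arm.camera_info(n),(571,-127,np.radians(8)),tol=14);print(rel(J,b).round(1))
E
```

```text
pose [ 592.5 -146.3] deg -46.91 n/med [(0, None), (0, None), (0, None), (0, None), (34, -0.1), (35, 1.1), (40, -1.0)]
[ 14.5 -35.2 -54.9]
 pose [ 570.2 -136.1] deg -6.22 n/med [(0, None), (0, None), (0, None), (0, None), (71, -0.1), (29, -0.2), (34, 0.6)]
[ -6.1 -22.  -14.2]
```

View pics/top3.png

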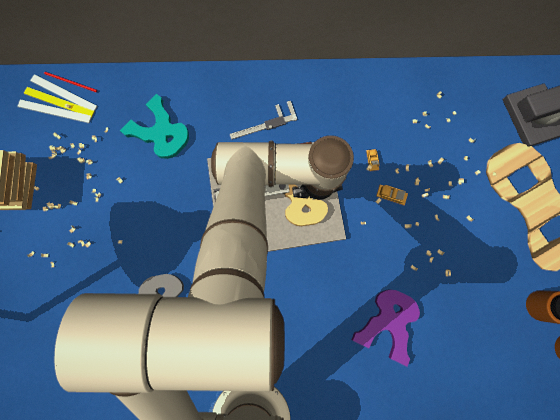

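```bash
python3 - <<'E'
from h import *
p,d=arm.get_image("scene");cv2.imwrite("pics/scene3.png",p[:,:,::-1]);cv2.imwrite("pics/scene3z.png",cv2.resize(p[120:345,130:430,::-1],None,fx=2.6,fy=2.6,interpolation=cv2.INTER_CUBIC))
E
```

```text
(no output)
```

View pics/scene3z.png

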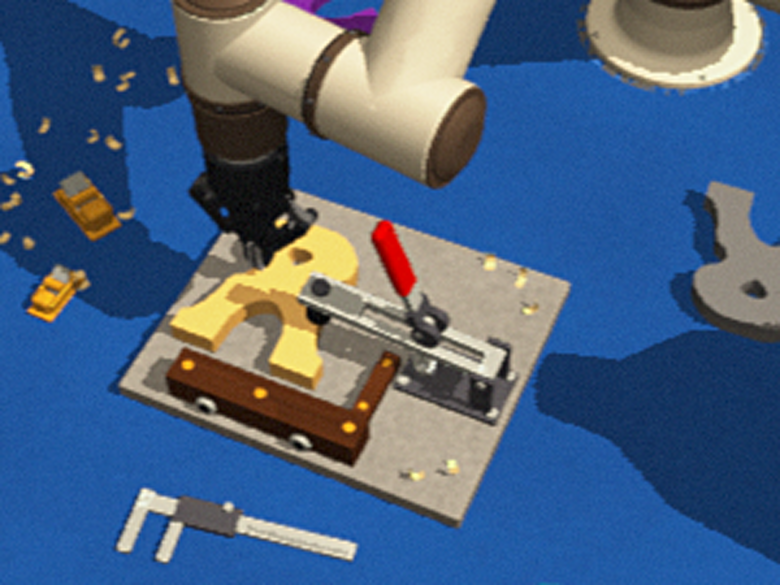

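```bash
python3 - <<'E'
from fit import *
c=arm.camera_info("scene");p,d=arm.get_image("scene");f=f_of(c)
for u,v in((295,188),(290,184),(270,176),(250,165)):
    z=d[v,u];X=c["R"].T@(np.array([(u-c["cx"])/f*z,(v-c["cy"])/f*z,z])-c["t"]);print(u,v,X.round(0))
b=bridge(cv2.imread("pics/scene3.png"),c,(574,-127,np.radians(8)),tol=16);print(rel(np.array([575,-113,np.radians(8)]),b).round(1))
E
```

```text
295 188 [612.  43. 344.]
290 184 [615.  33. 352.]
270 176 [616. -12. 350.]
250 165 [615. -59. 355.]
 pose [ 584.7 -148.9] deg 8.36 n/med [(94, 0.6), (79, 0.0), (0, None), (34, 2.4), (33, 0.3), (28, -1.6), (26, -1.8)]
[  4.6 -36.9   0.4]
```

```bash
python3 - <<'E'
from h import *
a=cv2.imread("pics/scene0.png");b=cv2.imread("pics/scene3.png")
k=lambda i:cv2.resize(i[190:330,170:350],None,fx=2.2,fy=2.2,interpolation=cv2.INTER_CUBIC)
cv2.imwrite("pics/cmp.png",np.hstack([k(a),k(b)]))
c=arm.camera_info("wrist");im=cv2.imread("pics/wrist3.png");r=rect(im,c,40,450,680,-240,-20,2.5);cv2.imwrite("pics/wr3.png",r)
E
```

```text
(no output)
```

View pics/cmp.png

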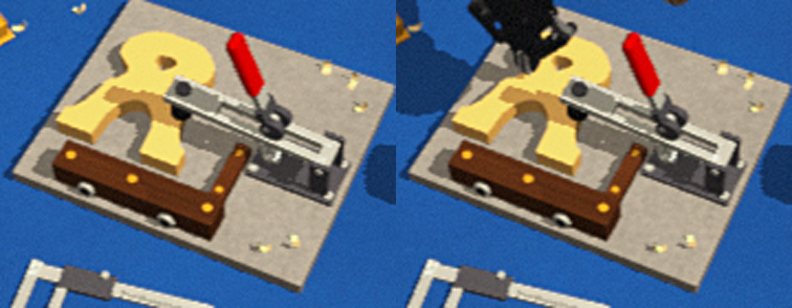

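View pics/wr3.png

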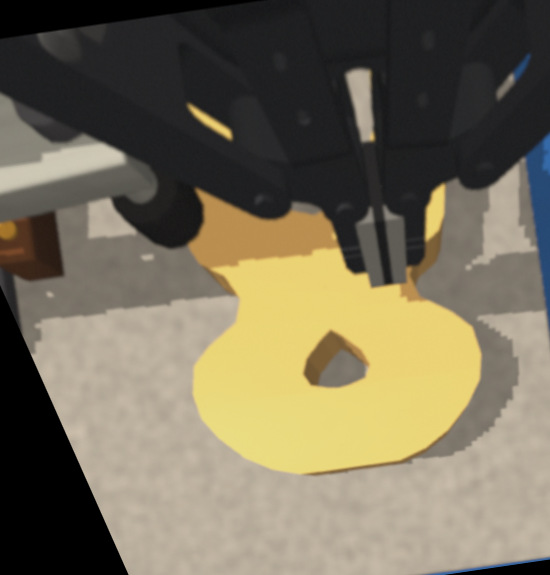

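```bash
python3 - <<'E'
from h import *
c=arm.camera_info("wrist");s=arm.read_state();print(s["position"],s["joints"],s["contact_force"])
p,d=arm.get_image("wrist");f=f_of(c)
for u,v in((283,262),(275,262),(283,275),(283,258),(265,270),(300,200),(240,170),(500,60),(40,60)):
    z=d[v,u];X=c["R"].T@(np.array([(u-c["cx"])/f*z,(v-c["cy"])/f*z,z])-c["t"]);print(u,v,z,X.round(0))
print(proj([s["position"]],c))
E
```

```text
[ 568.06460749 -175.43603368   29.38698226] [-2.73956557e-02  5.16186449e-01 -2.83932460e-01  4.32932249e-05
 -7.70673892e-01 -1.39740196e+00] [-0.01292905  0.35618554  0.42704011]
283 262 147.70496 [ 557. -176.   64.]
275 262 149.45792 [ 559. -180.   62.]
283 275 137.6186 [ 557. -176.   74.]
283 258 152.52005 [ 558. -176.   59.]
265 270 149.25063 [ 563. -184.   63.]
300 200 162.52324 [ 534. -171.   40.]
240 170 157.77786 [ 523. -202.   40.]
500 60 162.57486 [454. -82.  17.]
40 60 177.62021 [ 488. -320.    1.]
[[281.08105831 249.001089  ]]
```

```bash
python3 - <<'E'
from h import *
c=arm.camera_info("wrist")
p,d=arm.get_image("wrist");f=f_of(c)
cv2.imwrite("pics/wz.png",cv2.resize(p[200:330,200:370,::-1],None,fx=4.5,fy=4.5,interpolation=cv2.INTER_NEAREST))
for u in(270,279,288,297):
  for v in range(246,300,6):
    z=d[v,u];X=c["R"].T@(np.array([(u-c["cx"])/f*z,(v-c["cy"])/f*z,z])-c["t"]);print(u,v,X.round(0))
p,d=arm.get_image("scene");cv2.imwrite("pics/s3zz.png",cv2.resize(p[190:270,190:290,::-1],None,fx=7,fy=7,interpolation=cv2.INTER_CUBIC))
E
```

```text
270 246 [ 561. -182.   41.]
270 252 [ 564. -182.   42.]
270 258 [ 558. -182.   60.]
270 264 [ 558. -182.   65.]
270 270 [ 559. -182.   69.]
270 276 [ 558. -182.   75.]
270 282 [ 559. -181.   79.]
270 288 [ 485. -187.  195.]
270 294 [ 558. -181.   88.]
279 246 [ 561. -178.   40.]
279 252 [ 565. -177.   40.]
279 258 [ 558. -178.   58.]
279 264 [ 558. -178.   65.]
279 270 [ 558. -178.   70.]
279 276 [ 558. -178.   74.]
279 282 [ 558. -178.   79.]
279 288 [ 558. -178.   84.]
279 294 [ 557. -178.   88.]
288 246 [ 560. -173.   41.]
288 252 [ 564. -173.   41.]
288 258 [ 558. -174.   59.]
288 264 [ 557. -174.   65.]
288 270 [ 557. -174.   70.]
288 276 [ 558. -174.   74.]
288 282 [ 557. -174.   80.]
288 288 [ 557. -174.   84.]
288 294 [ 557. -174.   88.]
297 246 [ 560. -168.   40.]
297 252 [ 563. -168.   40.]
297 258 [ 567. -167.   40.]
297 264 [ 570. -167.   41.]
297 270 [ 561. -169.   63.]
297 276 [ 557. -170.   74.]
297 282 [ 557. -171.   79.]
297 288 [ 557. -171.   83.]
297 294 [ 557. -171.   88.]
```

View pics/wz.png

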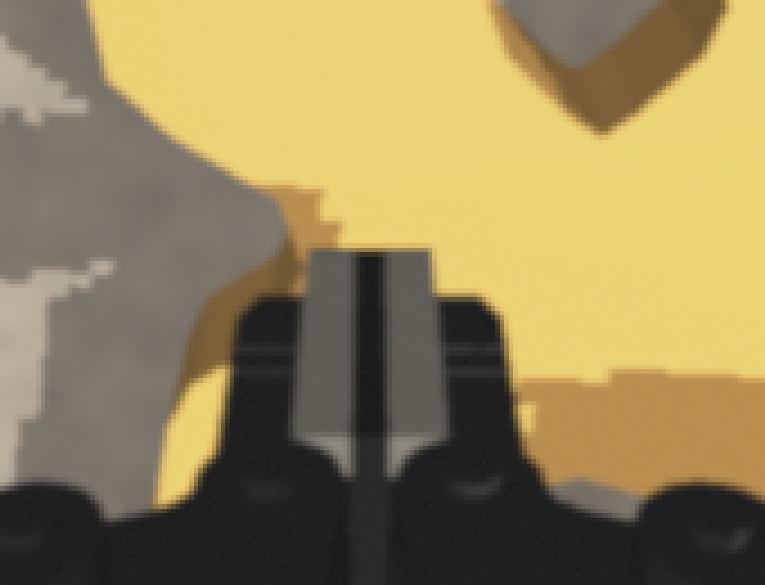

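View pics/s3zz.png

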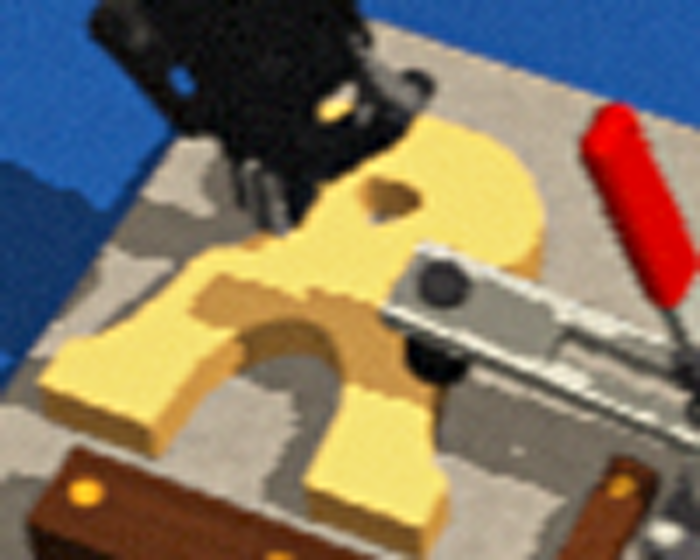

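```bash
python3 - <<'E'
from h import *
c=arm.camera_info("scene");p,d=arm.get_image("scene");f=f_of(c)
for v in range(208,228,2):
  print(v,end=": ")
  for u in range(222,238,3):
    z=d[v,u];X=c["R"].T@(np.array([(u-c["cx"])/f*z,(v-c["cy"])/f*z,z])-c["t"]);print(X.round(0),end=" ")
  print()
c=arm.camera_info("wrist");s=arm.read_state()
from scipy.spatial.transform import Rotation as R
T=R.from_quat(s["ee_rot"]).as_matrix()
for x in(-11,0,11):
  for zz in(0,-10,-20,-28): print(x,zz,proj([s["position"]+T@[x,0,zz]],c).round(1))
E
```

```text
208: [ 580. -182.  111.] [ 577. -175.  112.] [ 580. -162.  124.] [ 577. -156.  124.] [ 561. -160.  106.] [ 558. -153.  107.] 
210: [ 577. -185.   98.] [ 580. -174.  108.] [ 579. -164.  114.] [ 578. -156.  117.] [ 569. -154.  109.] [ 566. -147.  111.] 
212: [ 579. -185.   92.] [ 581. -173.  102.] [ 577. -167.  101.] [ 576. -159.  106.] [ 570. -154.  103.] [ 574. -142.  115.] 
214: [ 540. -222.   20.] [ 578. -177.   89.] [ 578. -167.   96.] [ 576. -159.   99.] [ 574. -151.  102.] [ 575. -141.  108.] 
216: [ 544. -219.   18.] [ 576. -179.   78.] [ 578. -168.   87.] [ 573. -163.   85.] [ 567. -158.   82.] [ 573. -144.   97.] 
218: [ 550. -215.   19.] [ 572. -184.   63.] [ 577. -169.   78.] [ 575. -162.   79.] [ 565. -161.   70.] [ 541. -172.   38.] 
220: [ 555. -212.   18.] [ 552. -203.   21.] [ 576. -172.   67.] [ 573. -164.   69.] [ 569. -159.   68.] [ 546. -168.   37.] 
222: [ 563. -205.   23.] [ 558. -199.   22.] [ 578. -171.   61.] [ 573. -166.   59.] [ 554. -172.   35.] [ 557. -159.   47.] 
224: [ 567. -202.   21.] [ 563. -195.   22.] [ 571. -178.   41.] [ 567. -171.   42.] [ 561. -167.   37.] [ 556. -162.   36.] 
226: [ 584. -188.   40.] [ 577. -184.   36.] [ 575. -175.   40.] [ 572. -168.   40.] [ 568. -161.   41.] [ 565. -154.   43.] 
-11 0 [[281.1 266.2]]
-11 -10 [[281.1 275.5]]
-11 -20 [[281.  285.8]]
-11 -28 [[281.  294.9]]
0 0 [[281.1 249. ]]
0 -10 [[281.  257.5]]
0 -20 [[281. 267.]]
0 -28 [[281.  275.5]]
11 0 [[281.  231.1]]
11 -10 [[281.  238.8]]
11 -20 [[281.  247.4]]
11 -28 [[280.9 255.1]]
```

Both depth cameras show the finger tips ending at z≈57, although the TCP reads 29. They passed over the bridge, and it hasn't moved. I'll back off and go lower by the measured offset.

play_rows(
  motion=[0,0.3,-2,0,0,0,0,0,0.45,-3.4,0,0,0,0,0,0.45,-3.4,-1.5,0,0,0,0,0.45,-3.4,-1.5,0,0,0],
)

```text
clock: 6.8
position: [570.7, -209.6, 12.3]
ee_rot: [-0.072, 0.997, 0.001, -0.002]
contact_force: [-0.4, -0.9, -0.0]
gripper_width: 0.1
```

```bash
python3 - <<'E'
from h import *
c=arm.camera_info("wrist");s=arm.read_state();print(s["position"],s["contact_force"],s["gripper_width"],s["joints"])
p,d=arm.get_image("wrist");f=f_of(c);cv2.imwrite("pics/w4.png",p[:,:,::-1])
for u in(275,283,290):
  for v in range(234,282,4):
    z=d[v,u];X=c["R"].T@(np.array([(u-c["cx"])/f*z,(v-c["cy"])/f*z,z])-c["t"]);print(u,v,X.round(0),end=";")
  print()
E
```

```text
[ 570.71831785 -209.55839574   12.26812661] [-0.41440724 -0.85810912 -0.04056956] 0.11520452996146928 [-8.62152199e-02  5.58440699e-01 -2.58222074e-01 -7.43458089e-04
 -7.58444513e-01 -1.33943577e+00]
275 234 [ 560. -214.   18.];275 238 [ 562. -214.   18.];275 242 [ 564. -214.   18.];275 246 [ 567. -213.   18.];275 250 [ 569. -213.   18.];275 254 [ 572. -213.   17.];275 258 [ 561. -214.   42.];275 262 [ 561. -214.   46.];275 266 [ 561. -214.   49.];275 270 [ 561. -214.   54.];275 274 [ 561. -214.   57.];275 278 [ 561. -214.   59.];
283 234 [ 559. -210.   18.];283 238 [ 561. -210.   19.];283 242 [ 563. -210.   19.];283 246 [ 566. -209.   18.];283 250 [ 568. -209.   19.];283 254 [ 571. -209.   18.];283 258 [ 560. -210.   42.];283 262 [ 560. -210.   46.];283 266 [ 560. -210.   50.];283 270 [ 560. -210.   53.];283 274 [ 561. -210.   55.];283 278 [ 561. -210.   59.];
290 234 [ 558. -207.   18.];290 238 [ 560. -206.   19.];290 242 [ 563. -206.   18.];290 246 [ 565. -206.   19.];290 250 [ 568. -205.   18.];290 254 [ 570. -205.   19.];290 258 [ 560. -207.   42.];290 262 [ 560. -207.   46.];290 266 [ 559. -207.   51.];290 270 [ 560. -207.   53.];290 274 [ 560. -207.   56.];290 278 [ 560. -207.   59.];
```

View pics/w4.png

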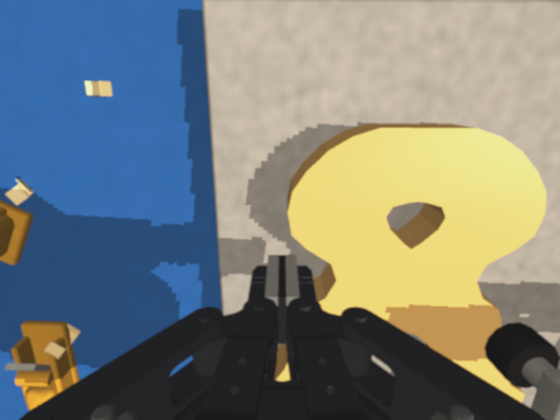

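The tips are at z≈42 with the TCP reading 12, so I'll take tip z = TCP z + 29. The fingers stand beside the waist, at (283,256) against (325,280). I'll go 16 mm lower and push.

play_rows(
  motion=[0,0.2,0,-1.6,0,0,0,0,0.13,0.5,-1.7,0,0,0,0,0.06,1.0,-1.7,0,0,0,0,-0.01,1.5,-1.7,0,0,0,0,-0.08,2.0,-1.7,0,0,0],
)

```text
clock: 7.48
position: [571.7, -189.2, -2.4]
ee_rot: [-0.073, 0.997, -0.0, 0.0]
contact_force: [-0.5, -0.9, -0.9]
gripper_width: -0.0
```

```bash
python3 - <<'E'
from h import *
s=arm.read_state();print(s["position"],s["contact_force"])
p,d=arm.get_image("wrist");cv2.imwrite("pics/w5.png",p[:,:,::-1])
E
```

```text
[ 571.69108388 -189.15805047   -2.43022459] [-0.47705596 -0.94036019 -0.89123054]
```

View pics/w5.png

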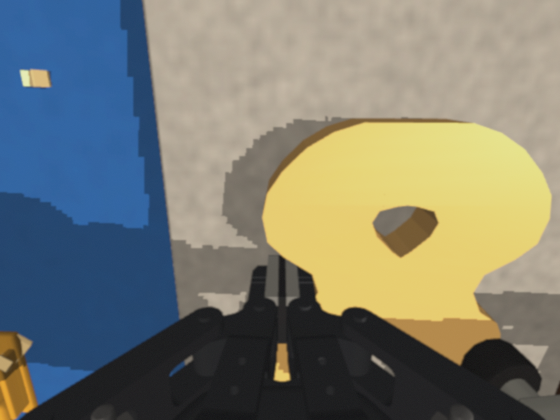

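play_rows(
  motion=[0,-0.07,0.5,0,0,0,0,0,-0.14,1.0,0,0,0,0,0,-0.21,1.5,0,0,0,0,0,-0.28,2.0,0,0,0,0,0,-0.36,2.6,0,0,0,0],
)

```text
clock: 8.15
position: [568.2, -163.3, -2.4]
ee_rot: [-0.073, 0.997, -0.0, 0.0]
contact_force: [0.6, -2.5, -0.3]
gripper_width: -0.0
```

```bash
python3 - <<'E'
from fit import *
s=arm.read_state();print(s["position"],s["contact_force"])
for n in("wrist","scene"):
    p,d=arm.get_image(n);cv2.imwrite(f"pics/{n}6.png",p[:,:,::-1])
p=cv2.imread("pics/scene6.png");cv2.imwrite("pics/s6z.png",cv2.resize(p[180:310,170:350],None,fx=4.2,fy=4.2,interpolation=cv2.INTER_CUBIC))
E
```

```text
[ 568.24339659 -163.30376108   -2.4498526 ] [ 0.6221767  -2.46427144 -0.32066853]
```

View pics/wrist6.png

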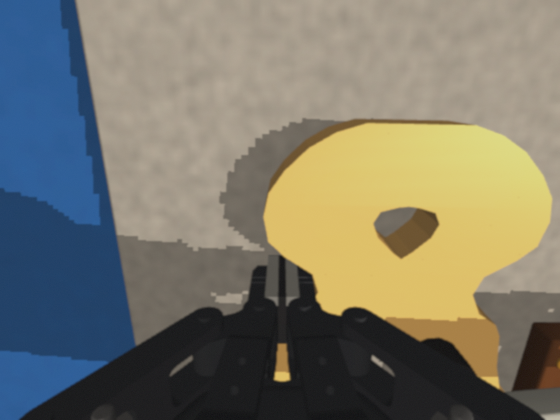

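View pics/s6z.png

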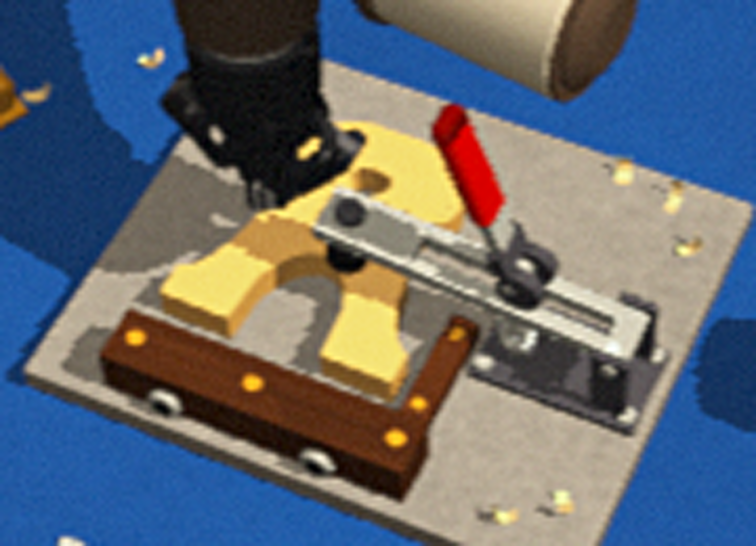

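```bash
python3 - <<'E'
from fit import *
c=arm.camera_info("wrist");s=arm.read_state();f=f_of(c)
p,d=arm.get_image("wrist")
v,u=np.mgrid[0:420,0:560];z=d
Xc=np.stack([(u-c["cx"])/f*z,(v-c["cy"])/f*z,z],-1);X=(Xc-c["t"])@c["R"]
m=(z>0)&(p.max(2)<75)
for lo in range(0,70,6):
    rel_=X-s["position"]; yy=-.139*rel_[...,0]+.99*rel_[...,1]; xx=.99*rel_[...,0]+.139*rel_[...,1]
    k=m&(yy>=lo)&(yy<lo+6)&(np.abs(xx)<60)&(X[...,2]>43)
    if k.any(): 
        i=np.argsort(X[...,2][k])[:8]; print(lo,"zmin",X[...,2][k][i].round(0)[[0,3,7]] if len(i)>7 else "", "x",xx[k][i[0]].round(0),"n",k.sum())
# bridge rel by scene
cc=arm.camera_info("scene");b=bridge(cv2.imread("pics/scene6.png"),cc,(580,-113,np.radians(8)),tol=16);print(rel(np.array([580.5,-110.7,np.radians(8)]),b).round(1))
b=bridge(cv2.imread("pics/wrist6.png"),c,(572,-115,np.radians(8)),tol=16);print(rel(np.array([573.2,-113.5,np.radians(8)]),b).round(1))
E
```

```text
0 zmin [43. 44. 45.] x -11.0 n 2486
6 zmin [43. 43. 43.] x -6.0 n 2870
12 zmin [43. 44. 45.] x -7.0 n 2243
18 zmin [63. 63. 64.] x -6.0 n 1283
24 zmin [66. 66. 66.] x -11.0 n 1766
30 zmin [68. 69. 69.] x -11.0 n 2642
36 zmin [74. 74. 75.] x -11.0 n 2725
42 zmin [82. 82. 83.] x -11.0 n 1743
48 zmin [88. 89. 90.] x -11.0 n 1212
54 zmin [95. 97. 97.] x -11.0 n 608
60 zmin [48. 49. 49.] x 17.0 n 191
66 zmin [48. 49. 50.] x 17.0 n 268
 pose [ 580.  -105.2] deg 7.33 n/med [(77, 0.1), (78, -0.1), (33, 2.4), (40, -3.1), (0, None), (14, -7.0), (32, -0.2)]
[ 0.3  5.5 -0.7]
 pose [ 569.2 -110.4] deg 8.78 n/med [(0, None), (0, None), (0, None), (0, None), (72, -0.1), (49, -0.1), (49, -0.3)]
[-3.5  3.6  0.8]
```

play_rows(
  motion=[0,0.03,-0.2,0,0,0,0,0,-0.47,-0.27,0,0,0,0,0,-0.5,-0.07,0,0,0,0,0,-0.53,0.13,0,0,0,0,0,-0.55,0.33,0,0,0,0],
)

```text
clock: 8.93
position: [562.5, -160.3, -2.6]
ee_rot: [-0.073, 0.997, -0.0, -0.0]
contact_force: [-0.7, -1.2, -0.7]
gripper_width: 0.2
```

play_rows(
  motion=[0,-0.01,0.1,0,0,0,0,0,-0.01,0.1,0,0,0,0],
)

```text
clock: 9.18
position: [562.5, -159.1, -2.6]
ee_rot: [-0.073, 0.997, 0.0, -0.0]
contact_force: [-0.1, -1.0, -0.1]
gripper_width: -0.3
```

play_rows(
  motion=[0,-0.01,0.1,0,0,0,0,0,-0.01,0.1,0,0,0,0],
)

```text
clock: 9.43
position: [562.4, -158.2, -2.6]
ee_rot: [-0.073, 0.997, 0.0, 0.0]
contact_force: [0.6, -1.1, 0.2]
gripper_width: -0.1
```

```bash
python3 - <<'E'
from fit import *
for n in("wrist","scene"):
    p,d=arm.get_image(n);cv2.imwrite(f"pics/{n}7.png",p[:,:,::-1])
cc=arm.camera_info("scene");b=bridge(cv2.imread("pics/scene7.png"),cc,(580,-100,np.radians(8)),tol=14);print(rel(np.array([580.5,-110.7,np.radians(8)]),b).round(1))
b=bridge(cv2.imread("pics/wrist7.png"),arm.camera_info("wrist"),(571,-109,np.radians(8)),tol=14);print(rel(np.array([573.2,-113.5,np.radians(8)]),b).round(1))
p=cv2.imread("pics/scene7.png");cv2.imwrite("pics/s7z.png",cv2.resize(p[180:310,170:350],None,fx=4.2,fy=4.2,interpolation=cv2.INTER_CUBIC))
E
```

```text
pose [ 580.3 -101. ] deg 6.79 n/med [(78, 0.1), (78, -0.0), (32, 1.5), (33, -3.6), (0, None), (9, -5.6), (28, 0.2)]
[ 1.2  9.6 -1.2]
 pose [ 568.5 -105.5] deg 7.64 n/med [(0, None), (0, None), (0, None), (0, None), (72, -0.1), (44, -0.3), (50, -0.1)]
[-3.5  8.6 -0.4]
```

View pics/s7z.png

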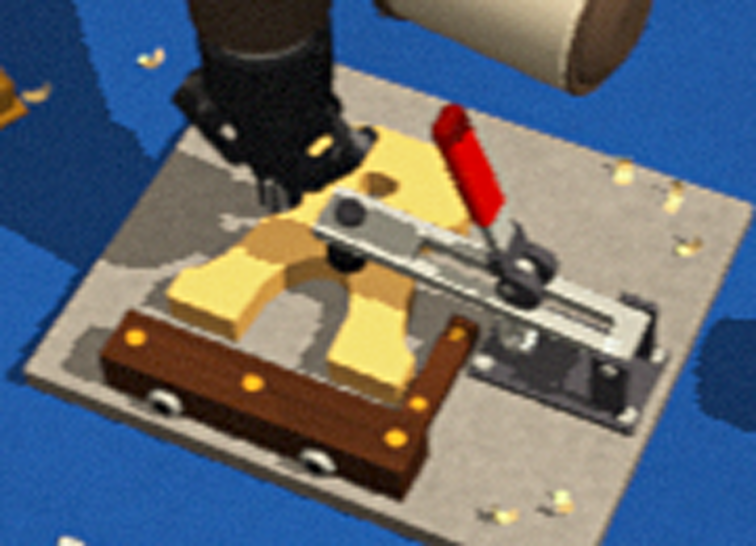

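play_rows(
  motion=[0,-0.01,0.1,0,0,0,0,0,-0.01,0.1,0,0,0,0],
)

```text
clock: 9.78
position: [562.3, -157.2, -2.6]
ee_rot: [-0.073, 0.997, 0.0, -0.0]
contact_force: [-0.4, -0.4, 0.1]
gripper_width: -0.2
```

play_rows(
  motion=[0,-0.01,0.1,0,0,0,0,0,-0.01,0.1,0,0,0,0],
)

```text
clock: 10.02
position: [562.2, -156.2, -2.6]
ee_rot: [-0.073, 0.997, 0.0, -0.0]
contact_force: [0.1, -1.5, -0.9]
gripper_width: -0.2
```

play_rows(
  motion=[0,-0.01,0.1,0,0,0,0,0,-0.01,0.1,0,0,0,0],
)

```text
clock: 10.28
position: [562.1, -155.1, -2.6]
ee_rot: [-0.073, 0.997, 0.0, -0.0]
contact_force: [-0.0, -1.7, -0.5]
gripper_width: -0.4
```

```bash
python3 - <<'E'
from fit import *
for n in("wrist","scene"):
    p,d=arm.get_image(n);cv2.imwrite(f"pics/{n}8.png",p[:,:,::-1])
cc=arm.camera_info("scene");b=bridge(cv2.imread("pics/scene8.png"),cc,(580,-100,np.radians(8)),tol=14);print(rel(np.array([580.5,-110.7,np.radians(8)]),b).round(1))
b=bridge(cv2.imread("pics/wrist8.png"),arm.camera_info("wrist"),(571,-109,np.radians(8)),tol=14);print(rel(np.array([573.2,-113.5,np.radians(8)]),b).round(1))
p=cv2.imread("pics/scene8.png");cv2.imwrite("pics/s8z.png",cv2.resize(p[180:310,170:350],None,fx=4.2,fy=4.2,interpolation=cv2.INTER_CUBIC))
E
```

```text
pose [ 579.8 -100. ] deg 7.02 n/med [(115, 0.4), (83, 0.0), (32, 0.7), (39, -1.1), (0, None), (14, -4.3), (28, 0.1)]
[ 0.8 10.7 -1. ]
 pose [ 568.4 -102.5] deg 7.27 n/med [(0, None), (0, None), (0, None), (0, None), (75, -0.2), (45, -0.3), (51, 0.2)]
[-3.2 11.5 -0.7]
```

View pics/s8z.png

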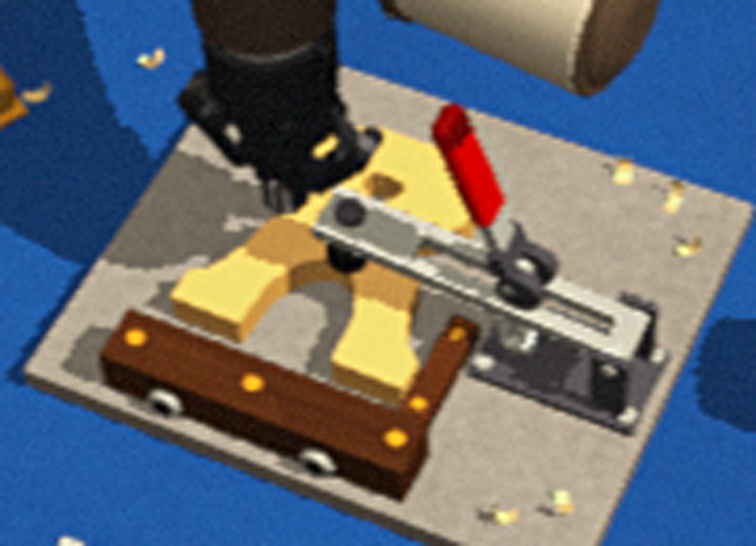

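View pics/wrist8.png

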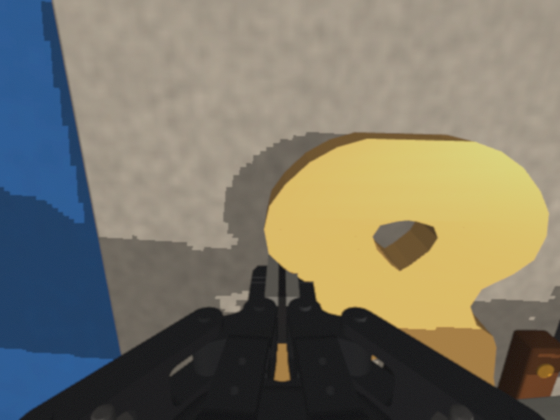

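play_rows(
  motion=[0,0.2,-1.5,0.5,0,0,0,0,0,-1.5,3.5,0,0,0,0,-4.5,1.0,3.5,0,0,0,0,-9.6,3.66,3.5,0,0,0,0,-9.6,3.66,0,0,0,0],
)

```text
clock: 11.0
position: [465.0, -118.2, 0.0]
ee_rot: [-0.073, 0.997, 0.0, 0.003]
contact_force: [1.7, -0.1, -0.0]
gripper_width: -0.2
```

play_rows(
  motion=[0,0,0,0,0,0,0,0,0,0,0,0,0,0],
)

```text
clock: 11.25
position: [467.2, -119.0, -2.0]
ee_rot: [-0.073, 0.997, -0.0, 0.001]
contact_force: [-0.9, -0.0, -0.3]
gripper_width: 0.0
```

```bash
python3 - <<'E'
from fit import *
print(arm.read_state()["position"])
for n in("wrist","scene"):
    p,d=arm.get_image(n);cv2.imwrite(f"pics/{n}9.png",p[:,:,::-1])
cc=arm.camera_info("scene");b=bridge(cv2.imread("pics/scene9.png"),cc,(580,-100,np.radians(8)),tol=14);print(rel(np.array([580.5,-110.7,np.radians(8)]),b).round(1))
b=bridge(cv2.imread("pics/wrist9.png"),arm.camera_info("wrist"),(571,-104,np.radians(8)),tol=14);print(rel(np.array([573.2,-113.5,np.radians(8)]),b).round(1))
E
```

```text
[ 467.20862739 -119.04517563   -2.02432964]
 pose [580.1 -99.8] deg 6.81 n/med [(81, 0.3), (79, -0.1), (32, 0.8), (37, -1.2), (0, None), (12, -5.7), (31, -0.8)]
[ 1.2 10.8 -1.2]
 pose [615.4 -67.7] deg 71.11 n/med [(0, None), (0, None), (0, None), (0, None), (0, None), (0, None), (0, None)]
[48.2 39.5 63.1]
```

View pics/wrist9.png

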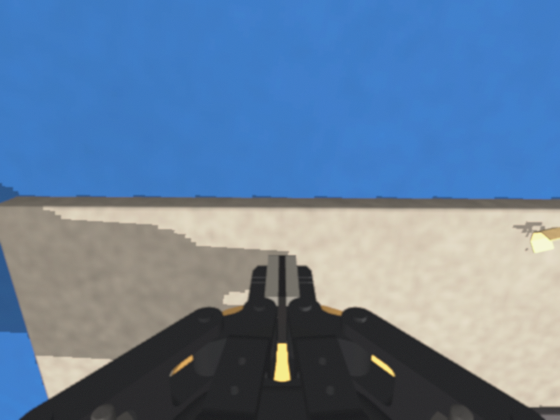

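play_rows(
  motion=[0,0.5,0.07,0,0,0,0,0,1.0,0.14,0,0,0,0,0,1.5,0.21,0,0,0,0,0,2.0,0.28,0,0,0,0,0,2.3,0.32,0,0,0,0],
)

```text
clock: 11.98
position: [489.6, -115.3, -2.8]
ee_rot: [-0.073, 0.997, 0.0, 0.0]
contact_force: [-1.0, 0.1, -1.1]
gripper_width: 0.0
```

play_rows(
  motion=[0,0.15,0.02,0,0,0,0,0,0.3,0.04,0,0,0,0],
)

```text
clock: 12.22
position: [492.1, -115.0, -2.8]
ee_rot: [-0.073, 0.997, 0.0, -0.0]
contact_force: [-1.7, -0.5, -1.2]
gripper_width: 0.0
```

```bash
python3 - <<'E'
from fit import *
for n in("scene",):
    p,d=arm.get_image(n);cv2.imwrite(f"pics/{n}10.png",p[:,:,::-1])
cc=arm.camera_info("scene");b=bridge(cv2.imread("pics/scene10.png"),cc,(595,-98,np.radians(8)),tol=14);print(rel(np.array([580.5,-110.7,np.radians(8)]),b).round(1))
p=cv2.imread("pics/scene10.png");cv2.imwrite("pics/s10z.png",cv2.resize(p[180:310,170:350],None,fx=4.2,fy=4.2,interpolation=cv2.INTER_CUBIC))
E
```

```text
pose [ 583.7 -102.9] deg 7.8 n/med [(77, 0.7), (78, 0.3), (32, 4.2), (32, -0.5), (72, -2.2), (49, -0.8), (28, 0.0)]
[ 4.3  7.3 -0.2]
```

View pics/s10z.png

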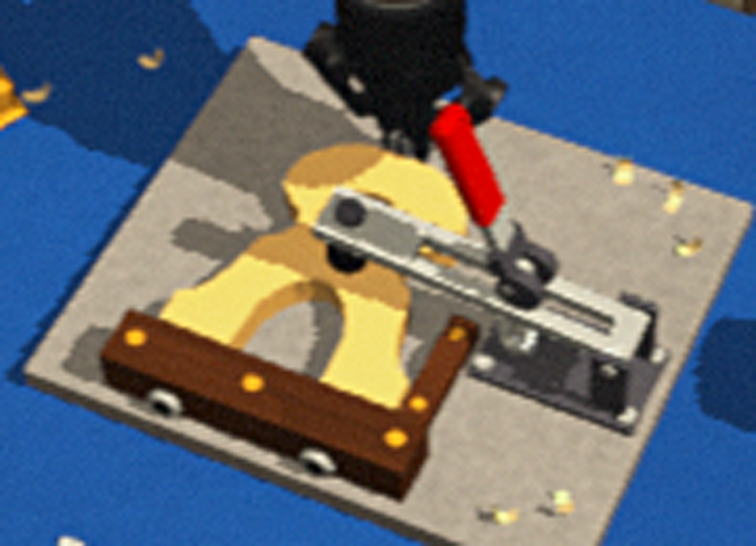

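play_rows(
  motion=[0,0.15,0.02,0,0,0,0,0,0.3,0.04,0,0,0,0],
)

```text
clock: 12.52
position: [495.2, -114.6, -2.6]
ee_rot: [-0.073, 0.997, 0.0, 0.0]
contact_force: [-1.0, -0.1, -0.2]
gripper_width: -0.1
```

play_rows(
  motion=[0,0.1,0.01,0,0,0,0,0,0.1,0.01,0,0,0,0],
)

```text
clock: 12.78
position: [496.3, -114.5, -2.6]
ee_rot: [-0.073, 0.997, -0.0, 0.0]
contact_force: [-0.8, -1.2, -0.8]
gripper_width: -0.1
```

play_rows(
  motion=[0,0.1,0.01,0,0,0,0,0,0.1,0.01,0,0,0,0],
)

```text
clock: 13.02
position: [497.1, -114.4, -2.6]
ee_rot: [-0.073, 0.997, -0.0, -0.0]
contact_force: [-2.5, -0.9, -1.4]
gripper_width: 0.2
```

play_rows(
  motion=[0,0.1,0.01,0,0,0,0,0,0.1,0.01,0,0,0,0],
)

```text
clock: 13.28
position: [497.5, -114.5, -2.6]
ee_rot: [-0.073, 0.997, -0.0, -0.001]
contact_force: [-3.4, -0.1, 2.2]
gripper_width: 0.3
```

play_rows(
  motion=[0,0.1,0.01,0,0,0,0,0,0.1,0.01,0,0,0,0],
)

```text
clock: 13.52
position: [497.4, -114.5, -2.6]
ee_rot: [-0.073, 0.997, 0.0, -0.002]
contact_force: [-6.2, 1.1, 4.6]
gripper_width: -0.1
```

play_rows(
  motion=[0,0.1,0.01,0,0,0,0,0,0.1,0.01,0,0,0,0],
)

```text
clock: 13.78
position: [497.4, -114.5, -2.7]
ee_rot: [-0.072, 0.997, 0.0, -0.003]
contact_force: [-7.0, -1.2, 5.7]
gripper_width: 0.0
```

```bash
python3 - <<'E'
from fit import *
for n in("scene",):
    p,d=arm.get_image(n);cv2.imwrite(f"pics/{n}11.png",p[:,:,::-1])
cv2.imwrite("pics/s11z.png",cv2.resize(p[215:310,180:290,::-1],None,fx=6,fy=6,interpolation=cv2.INTER_CUBIC))
E
```

```text
(no output)
```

View pics/s11z.png

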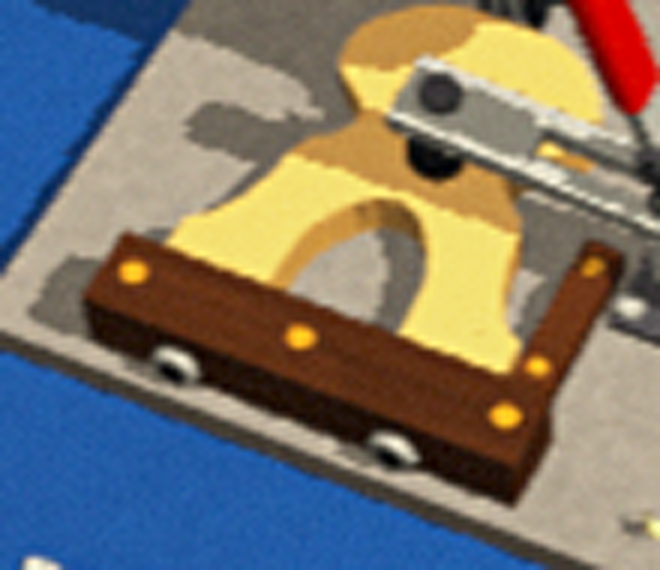

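play_rows(
  motion=[0,-1,-0.1,0.5,0,0,0,0,-1,-0.1,4.3,0,0,0,0,3,-4.5,4.3,0,0,0,0,8,-7.7,4.3,0,0,0,0,13,-7.7,4.3,0,0,0],
)

```text
clock: 14.45
position: [633.0, -193.6, 41.6]
ee_rot: [-0.071, 0.997, -0.001, 0.003]
contact_force: [-0.0, 0.5, 0.6]
gripper_width: 0.1
```

play_rows(
  motion=[0,3.9,0,0,0,0,0,0,3.9,0,0,0,0,0],
)

```text
clock: 14.7
position: [672.7, -191.1, 40.3]
ee_rot: [-0.073, 0.997, -0.001, 0.002]
contact_force: [-1.4, 1.0, 0.2]
gripper_width: -0.2
```

```bash
python3 - <<'E'
from fit import *
s=arm.read_state();print(s["position"],s["ee_rot"])
for n in("wrist","scene"):
    p,d=arm.get_image(n);cv2.imwrite(f"pics/{n}12.png",p[:,:,::-1])
c=arm.camera_info("wrist")
b=bridge(cv2.imread("pics/wrist12.png"),c,(589,-101,np.radians(8)),tol=12);print(rel(np.array([573.2,-113.5,np.radians(8)]),b).round(1))
E
```

```text
[ 672.71442068 -191.10151166   40.32522567] [-7.32694942e-02  9.97309228e-01 -5.11631051e-04  2.37136098e-03]
 pose [ 588.  -100.5] deg 7.47 n/med [(67, 0.1), (78, -0.0), (0, None), (32, 0.0), (0, None), (39, 0.1), (0, None)]
[16.5 10.8 -0.5]
```

View pics/wrist12.png

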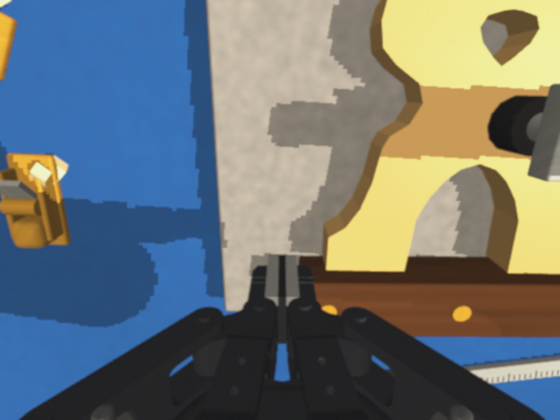

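play_rows(
  motion=[0,-0.4,-0.05,0,0,0,0,0,-0.4,-0.05,-3,0,0,0,0,-0.4,-0.05,-4.3,0,0,0,0,-0.4,-0.05,-4.3,0,0,0],
)

```text
clock: 15.3
position: [664.6, -191.7, -2.6]
ee_rot: [-0.073, 0.997, -0.0, -0.0]
contact_force: [1.2, 0.1, 0.6]
gripper_width: 0.0
```

play_rows(
  motion=[0,-0.06,0.4,0,0,0,0,0,-0.12,0.8,0,0,0,0,0,-0.14,1.0,0,0,0,0],
)

```text
clock: 15.68
position: [663.8, -181.2, -2.3]
ee_rot: [-0.073, 0.997, -0.0, 0.0]
contact_force: [0.0, 0.7, 1.4]
gripper_width: -0.2
```

play_rows(
  motion=[0,-0.01,0.1,0,0,0,0,0,-0.01,0.1,0,0,0,0],
)

```text
clock: 15.92
position: [663.6, -180.6, -2.5]
ee_rot: [-0.073, 0.997, -0.0, 0.0]
contact_force: [-0.4, -0.5, 0.1]
gripper_width: 0.2
```

play_rows(
  motion=[0,-0.01,0.1,0,0,0,0,0,-0.01,0.1,0,0,0,0],
)

```text
clock: 16.18
position: [663.6, -180.2, -2.5]
ee_rot: [-0.073, 0.997, -0.0, 0.0]
contact_force: [1.2, -2.9, -0.3]
gripper_width: -0.2
```

play_rows(
  motion=[0,-0.01,0.1,0,0,0,0,0,-0.01,0.1,0,0,0,0],
)

```text
clock: 16.42
position: [663.7, -180.1, -2.4]
ee_rot: [-0.073, 0.997, -0.001, 0.0]
contact_force: [1.1, -6.8, -0.8]
gripper_width: -0.1
```

play_rows(
  motion=[0,-0.01,0.1,0,0,0,0,0,-0.01,0.1,0,0,0,0],
)

```text
clock: 16.68
position: [663.7, -180.0, -2.1]
ee_rot: [-0.073, 0.997, -0.001, 0.0]
contact_force: [0.2, -9.3, -0.6]
gripper_width: -0.2
```

```bash
python3 - <<'E'
from fit import *
for n in("wrist","scene"):
    p,d=arm.get_image(n);cv2.imwrite(f"pics/{n}13.png",p[:,:,::-1])
cv2.imwrite("pics/s13z.png",cv2.resize(p[215:310,180:290,::-1],None,fx=6,fy=6,interpolation=cv2.INTER_CUBIC))
E
```

```text
(no output)
```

View pics/s13z.png

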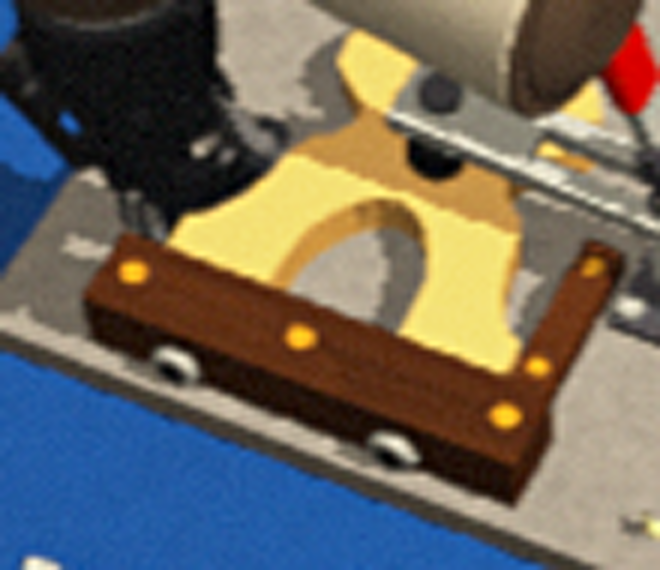

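View pics/wrist13.png

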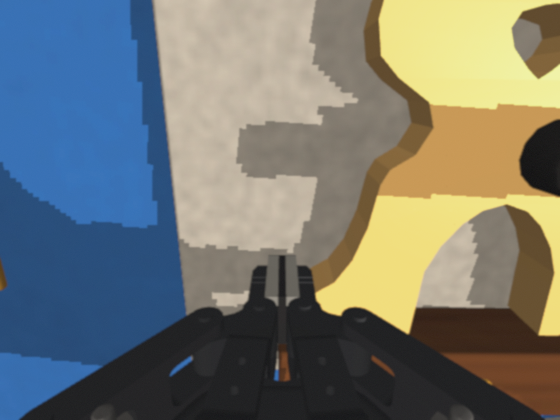

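play_rows(
  motion=[0,0.2,-1.5,0.3,0,0,0,0,0,-1.5,4.3,0,0,0,0,-5,-1,4.3,0,0,0,0,-10,1,4.3,0,0,0,0,-15,4,4.3,0,0,0],
)

```text
clock: 17.4
position: [512.0, -137.5, 40.6]
ee_rot: [-0.072, 0.997, 0.0, 0.0]
contact_force: [0.4, 0.4, 0.4]
gripper_width: -0.1
```

play_rows(
  motion=[0,-3.8,2.1,0,0,0,0,0,-3.8,2.1,-2,0,0,0,0,-3.8,2.1,-4.3,0,0,0,0,-3.8,2.1,-4.3,0,0,0],
)

```text
clock: 17.9
position: [475.2, -116.5, -3.0]
ee_rot: [-0.073, 0.997, 0.0, -0.001]
contact_force: [-0.2, -0.2, -0.2]
gripper_width: 0.1
```

Next, press towards the fence again, which should stop at x≈497.

play_rows(
  motion=[0,0.5,0.07,0,0,0,0,0,1.0,0.14,0,0,0,0,0,1.5,0.21,0,0,0,0,0,1.9,0.27,0,0,0,0],
)

```text
clock: 18.4
position: [494.9, -113.9, -2.5]
ee_rot: [-0.073, 0.997, 0.0, 0.0]
contact_force: [-0.3, -0.3, -0.2]
gripper_width: -0.1
```

play_rows(
  motion=[0,0.1,0.01,0,0,0,0,0,0.2,0.03,0,0,0,0,0,0.3,0.04,0,0,0,0],
)

```text
clock: 18.77
position: [497.2, -113.5, -2.6]
ee_rot: [-0.073, 0.997, 0.0, -0.0]
contact_force: [-0.7, -0.4, -0.4]
gripper_width: 0.1
```

play_rows(
  motion=[0,0.1,0.01,0,0,0,0,0,0.2,0.03,0,0,0,0],
)

```text
clock: 19.02
position: [497.3, -113.5, -2.9]
ee_rot: [-0.073, 0.997, 0.0, -0.002]
contact_force: [-5.3, -1.8, 3.4]
gripper_width: -0.1
```

The bridge stops at the same place against the fence (x≈497) and the rail. Next I'll plan the lever arc.

```bash
cat > lev.py <<'E'
from fit import *
def J(x,y): return 573.2+.9903*x-.1392*y,-113.5+.1392*x+.9903*y
pts=np.array([[6.7,0],[13.3,10],[15,25]])
def tip(phi,s=100):
    u=np.array([np.sin(phi),np.cos(phi)]);t=np.array([np.cos(phi),-np.sin(phi)])
    if phi<=0.0:
        # const height, end corner against vertical back
        e=np.array([125,92])+121*u-7*t
        return np.array([e[0]-13.5,192-0*phi])
    k=np.argmax(pts@t);c=np.array([125,92])+s*u-7*t
    return c-pts[k]
E
python3 - <<'E'
from lev import *
s=arm.read_state();print(s["position"])
for phi in [-.35,-.2,0,.1,.3,.5,.7,.9,1.0,1.1,1.2,1.3]:
    a=tip(phi,104 if phi<.2 else 100);X,Y=J(15,a[0]);print(phi,a.round(1),"TCP",round(X,1),round(Y,1),round(a[1]-28.5,1))
E
```

```text
[ 497.26362294 -113.51233064   -2.85758998]
-0.35 [ 63.4 192. ] TCP 579.2 -48.6 163.5
-0.2 [ 80.6 192. ] TCP 576.8 -31.6 163.5
0 [104.5 192. ] TCP 573.5 -7.9 163.5
0.1 [113.4 171.2] TCP 572.3 0.9 142.7
0.3 [134.6 179.6] TCP 569.3 21.8 151.1
0.5 [153.5 173.1] TCP 566.7 40.6 144.6
0.7 [177.4 173. ] TCP 563.4 64.2 144.5
0.9 [192.3 159.6] TCP 561.3 79.0 131.1
1.0 [198.7 151.9] TCP 560.4 85.3 123.4
1.1 [204.2 143.6] TCP 559.6 90.9 115.1
1.2 [209.  134.8] TCP 559.0 95.5 106.3
1.3 [212.8 125.5] TCP 558.4 99.3 97.0
```

play_rows(
  motion=[0,-1.5,-0.2,1,0,0,0,0,-1.5,-0.2,7,0,0,0,0,-1.5,0,13,0,0,0,0,2,1,16.6,0,0,0,0,7.7,4.6,16.6,0,0,0],
)

```text
clock: 19.65
position: [574.7, -70.3, 169.5]
ee_rot: [-0.072, 0.997, 0.0, 0.006]
contact_force: [1.1, -0.3, -0.4]
gripper_width: 0.4
```

play_rows(
  motion=[0,0,0,0,0,0,0,0,0,0,0,0,0,0],
)

```text
clock: 19.9
position: [571.4, -69.8, 163.3]
ee_rot: [-0.073, 0.997, 0.0, -0.0]
contact_force: [0.4, -0.2, -0.1]
gripper_width: -0.2
```

```bash
python3 - <<'E'
from fit import *
s=arm.read_state();print(s["position"])
for n in("wrist","scene"):
    p,d=arm.get_image(n);cv2.imwrite(f"pics/{n}14.png",p[:,:,::-1])
cv2.imwrite("pics/s14z.png",cv2.resize(p[150:310,180:350,::-1],None,fx=3.7,fy=3.7,interpolation=cv2.INTER_CUBIC))
E
```

```text
[571.39535248 -69.75875462 163.30326615]
```

View pics/wrist14.png

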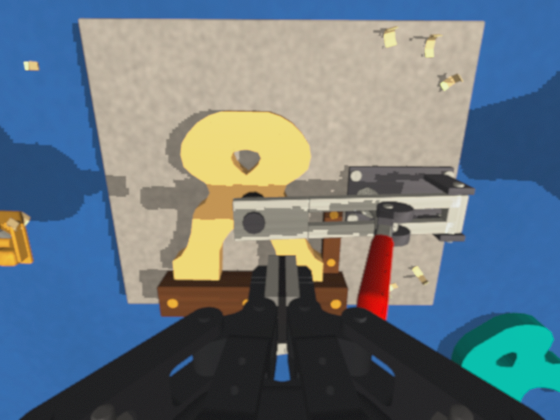

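View pics/s14z.png

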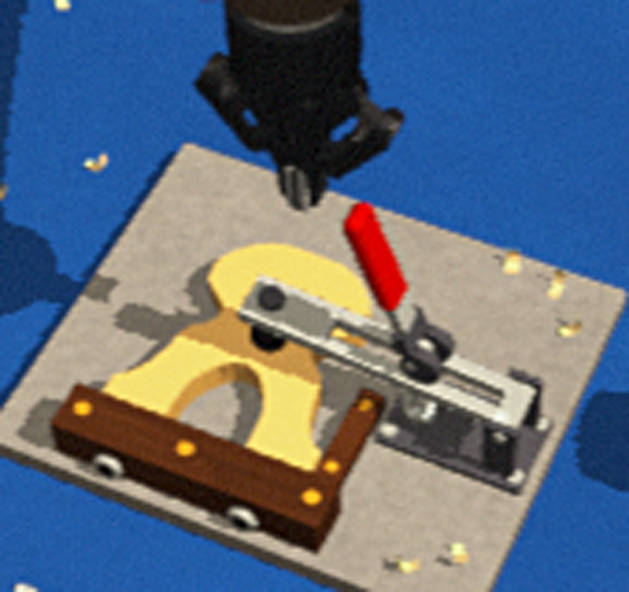

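The bridge is seated against the fence and rail. The fingers are at (283,258) and the red handle at (375,280). I'll measure the handle.

```bash
cat > red.py <<'E'
from fit import *
def red(n):
    c=arm.camera_info(n);f=f_of(c);p,d=arm.get_image(n)
    v,u=np.mgrid[0:420,0:560];X=(np.stack([(u-c["cx"])/f*d,(v-c["cy"])/f*d,d],-1)-c["t"])@c["R"]
    m=(d>0)&(p[...,0]>120)&(p[...,1]<60)&(p[...,2]<60);Q=X[m]-[573.2,-113.5,0]
    Lq=np.c_[.9903*Q[:,0]+.1392*Q[:,1],-.1392*Q[:,0]+.9903*Q[:,1],Q[:,2]]
    Lq=Lq[(np.abs(Lq[:,0]-15)<30)&(Lq[:,1]>40)&(Lq[:,1]<280)]
    print(n,len(Lq),"lo",np.percentile(Lq,3,0).round(0),"med",np.median(Lq,0).round(0),"hi",np.percentile(Lq,97,0).round(0));return Lq,p
if __name__=="__main__":
    for n in("wrist","scene"): red(n)
E
python3 red.py; python3 -c "
print(571.4+9.5)"
```

```text
wrist 1312 lo [  5.  80. 147.] med [  6.  90. 198.] hi [ 13. 109. 208.]
scene 212 lo [ 10.  84. 146.] med [ 21. 100. 183.] hi [ 28. 114. 208.]
580.9
```

play_rows(
  motion=[0,1.04,0.3,0,0,0,0,0,0.82,1.8,0,0,0,0,0,0.6,3.5,0,0,0,0,0,0.38,5.0,0,0,0,0,0,0.21,6.2,0,0,0,0],
)

```text
clock: 20.72
position: [574.4, -6.8, 164.0]
ee_rot: [-0.073, 0.997, -0.0, 0.001]
contact_force: [1.1, -3.5, 2.6]
gripper_width: -0.2
```

```bash
python3 - <<'E'
from red import *
s=arm.read_state();print(s["position"],s["contact_force"])
red("wrist")
L,p=red("scene");cv2.imwrite("pics/s15z.png",cv2.resize(p[150:310,180:350,::-1],None,fx=3.7,fy=3.7,interpolation=cv2.INTER_CUBIC))
E
```

```text
[574.42914959  -6.81961441 164.01917412] [ 1.12003638 -3.51815737  2.57881252]
wrist 2061 lo [  5. 121. 152.] med [  6. 126. 208.] hi [ 19. 131. 215.]
scene 121 lo [ 13. 126. 148.] med [ 24. 133. 195.] hi [ 28. 136. 216.]
```

View pics/s15z.png

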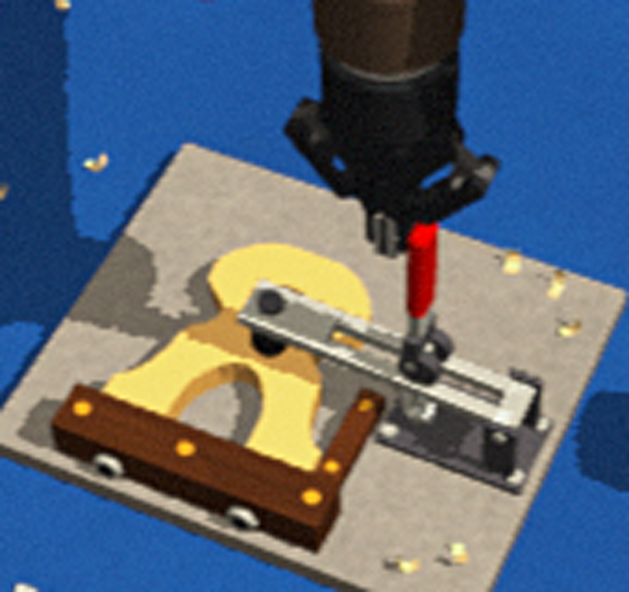

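play_rows(
  motion=[0,-0.2,1.5,-0.5,0,0,0,0,-0.42,3.0,-1.2,0,0,0,0,-0.62,4.5,-1.6,0,0,0,0,-0.87,6.1,-1.9,0,0,0,0,-1.0,7.3,-2.1,0,0,0],
)

```text
clock: 21.45
position: [562.8, 64.5, 141.2]
ee_rot: [-0.073, 0.997, -0.001, -0.002]
contact_force: [1.5, -4.7, 0.1]
gripper_width: 0.3
```

```bash
python3 - <<'E'
from red import *
s=arm.read_state();print(s["position"],s["contact_force"])
red("wrist")
L,p=red("scene");cv2.imwrite("pics/s16z.png",cv2.resize(p[150:310,180:350,::-1],None,fx=3.7,fy=3.7,interpolation=cv2.INTER_CUBIC))
E
```

```text
[562.78671941  64.45465038 141.15946093] [ 1.48196206 -4.7186966   0.13107277]
wrist 3757 lo [  5. 158. 135.] med [  9. 195. 171.] hi [ 24. 210. 183.]
scene 98 lo [  9. 164. 140.] med [ 22. 201. 176.] hi [ 27. 214. 184.]
```

View pics/s16z.png

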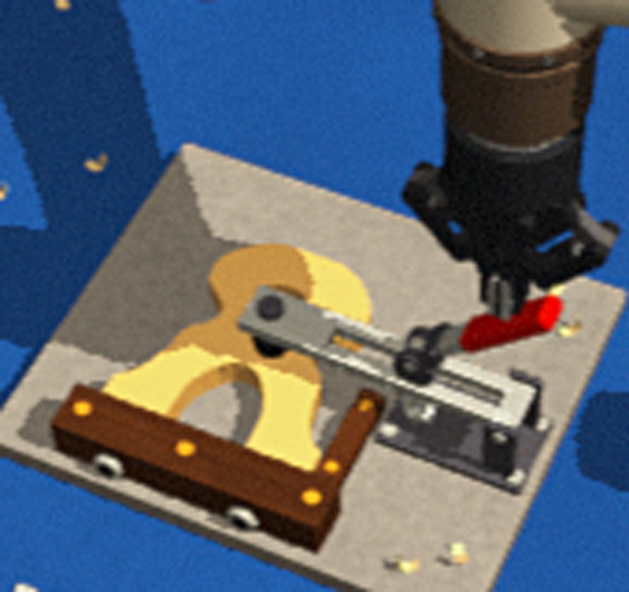

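play_rows(
  motion=[0,-0.25,1.6,-1.6,0,0,0,0,-0.35,2.4,-2.6,0,0,0,0,-0.4,2.9,-3.6,0,0,0,0,-0.45,3.2,-4.6,0,0,0,0,-0.5,3.4,-5.2,0,0,0],
)

```text
clock: 22.18
position: [559.0, 99.2, 89.5]
ee_rot: [-0.073, 0.997, -0.0, -0.0]
contact_force: [-0.2, 0.4, 0.7]
gripper_width: 0.5
```

```bash
python3 - <<'E'
from red import *
s=arm.read_state();print(s["position"],s["contact_force"])
red("wrist")
L,p=red("scene");cv2.imwrite("pics/s17z.png",cv2.resize(p[150:310,180:350,::-1],None,fx=3.7,fy=3.7,interpolation=cv2.INTER_CUBIC))
E
```

```text
[559.01465316  99.23120955  89.51751205] [-0.18583467  0.35033129  0.68877938]
wrist 4520 lo [  5. 175. 102.] med [ 10. 203. 108.] hi [ 25. 243. 114.]
scene 228 lo [  7. 176. 102.] med [ 21. 214. 109.] hi [ 28. 246. 117.]
```

View pics/s17z.png

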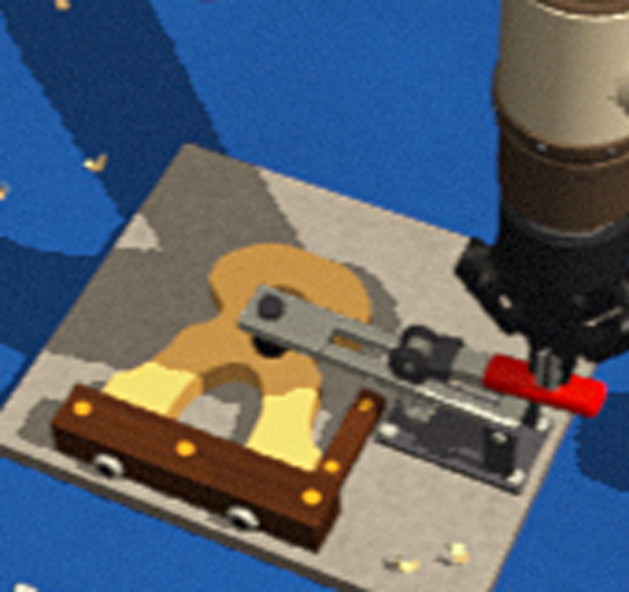

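The lever has snapped closed, with the handle top sloping from z≈102 to 114, which fits the 0.12 rad stop. I'll retreat and check.

play_rows(
  motion=[0,0,0,5,0,0,0,0,0,0,11,0,0,0,0,-4,-3,16,0,0,0,0,-9,-7,20,0,0,0,0,-13,-12,22,0,0,0],
)

```text
clock: 22.9
position: [443.7, -4.3, 303.8]
ee_rot: [-0.073, 0.997, 0.0, 0.002]
contact_force: [1.4, -0.3, 0.3]
gripper_width: 0.4
```

play_rows(
  motion=[0,-1,-6,0,0,0,0,0,-1,-12,0,0,0,0,0,-1,-15,0,0,0,0,0,-1,-15,0,0,0,0],
)

```text
clock: 23.4
position: [434.0, -155.4, 301.7]
ee_rot: [-0.071, 0.997, -0.0, 0.0]
contact_force: [0.0, -0.3, -0.4]
gripper_width: -0.2
```

```bash
python3 - <<'E'
from red import *
s=arm.read_state();print(s["position"],s["contact_force"])
L,p=red("wrist");cv2.imwrite("pics/w18.png",p[:,:,::-1])
c=arm.camera_info("wrist");im=np.ascontiguousarray(p[:,:,::-1]);j=board(im,c);b=bridge(im,c,(589,-101,np.radians(8)),tol=10);print(rel(j,b).round(1))
L,p=red("scene");cv2.imwrite("pics/s18z.png",cv2.resize(p[170:330,150:350,::-1],None,fx=3.7,fy=3.7,interpolation=cv2.INTER_CUBIC))
c=arm.camera_info("top");p,d=arm.get_image("top");im=np.ascontiguousarray(p[:,:,::-1]);cv2.imwrite("pics/top18.png",im);j=board(im,c);b=bridge(im,c,(589,-101,np.radians(8)),tol=10);print(rel(j,b).round(1))
E
```

```text
[ 434.01423773 -155.40858789  301.68940322] [ 0.03373865 -0.25356029 -0.41994144]
wrist 929 lo [  5. 174. 103.] med [ 13. 207. 109.] hi [ 24. 240. 114.]
 pose [ 572.5 -112.6] deg 8.0 n/med [(643, -0.1), (46, 4.3), (473, -1.0), (379, 1.8)]
 pose [583.2 -97.6] deg -0.95 n/med [(63, 0.2), (0, None), (23, -0.1), (0, None), (72, -0.1), (20, 0.3), (57, -0.1)]
[12.6 13.3 -8.9]
scene 288 lo [  6. 176. 103.] med [ 19. 212. 109.] hi [ 28. 246. 115.]
 pose [ 573.7 -112.8] deg 8.3 n/med [(395, -2.0), (643, 1.4), (147, -0.4), (93, 0.8)]
 pose [588.7 -99.6] deg 7.48 n/med [(77, 0.0), (77, 0.0), (32, 1.0), (31, -0.9), (0, None), (0, None), (0, None)]
[16.7 10.9 -0.8]
```

View pics/w18.png

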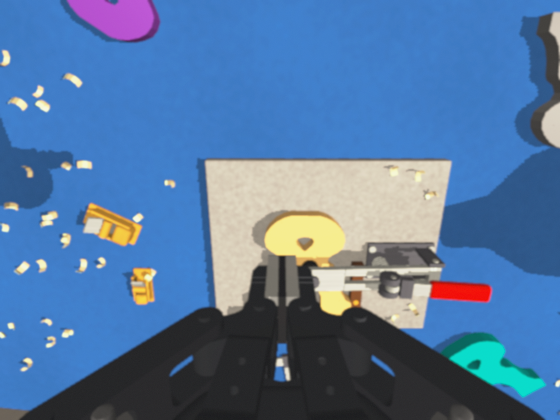

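View pics/s18z.png

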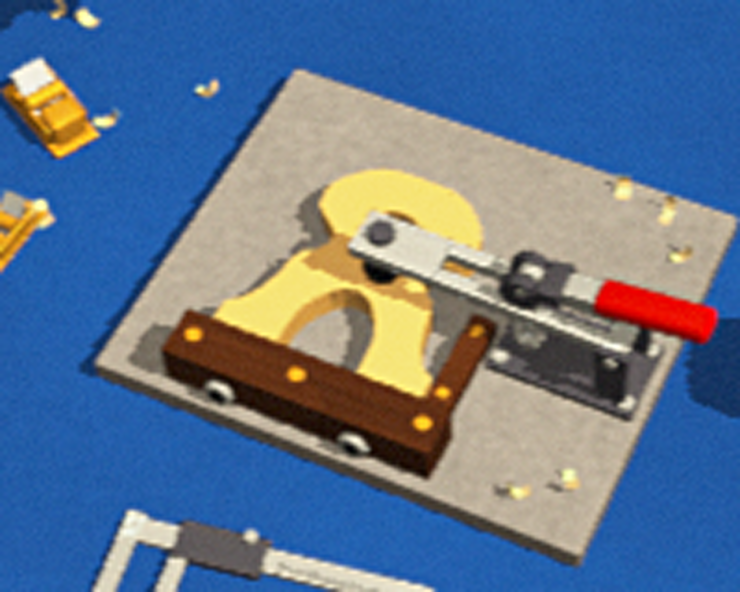

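View pics/top18.png

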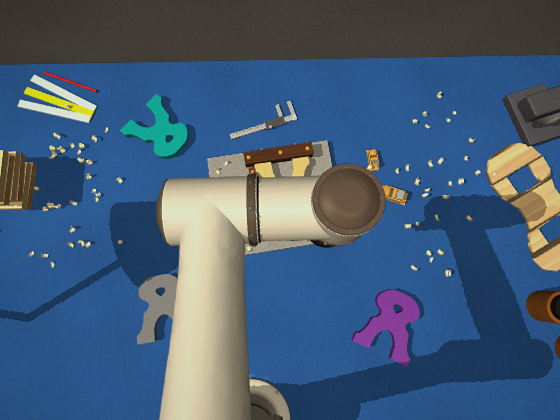

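The lever is closed, and the top-view fit gives (16.7, 10.9) and -0.8°, which is within camera accuracy. I'll look closely at the feet from nearer before handing in.

play_rows(
  motion=[0,6,1,0,0,0,0,0,12,2,-1,0,0,0,0,18,3,-3,0,0,0,0,24,4,-6,0,0,0,0,28,5,-9,0,0,0],
)

```text
clock: 24.18
position: [716.9, -101.5, 210.7]
ee_rot: [-0.074, 0.997, -0.0, 0.001]
contact_force: [0.4, -0.3, 0.0]
gripper_width: -0.1
```

play_rows(
  motion=[0,1.5,0,-3,0,0,0,0,1.5,0,-3,0,0,0,0,1.5,0,-3,0,0,0],
)

```text
clock: 24.55
position: [729.8, -103.0, 183.2]
ee_rot: [-0.074, 0.997, -0.0, 0.001]
contact_force: [-1.0, 0.1, 0.0]
gripper_width: -0.3
```

```bash
python3 - <<'E'
from fit import *
s=arm.read_state();print(s["position"])
p,d=arm.get_image("wrist");im=np.ascontiguousarray(p[:,:,::-1]);cv2.imwrite("pics/w19.png",im);np.save("w19.npy",d)
c=arm.camera_info("wrist");b=bridge(im,c,(589,-101,np.radians(8)),tol=10);print(rel(np.array([573.2,-113.2,np.radians(8)]),b).round(1))
E
```

```text
[ 729.76563552 -102.95371051  183.19554923]
 pose [592.  -99.9] deg 7.34 n/med [(78, 0.0), (77, -0.0), (32, 1.3), (31, -0.9), (0, None), (49, -0.1), (0, None)]
[20.4 10.6 -0.7]
```

View pics/w19.png

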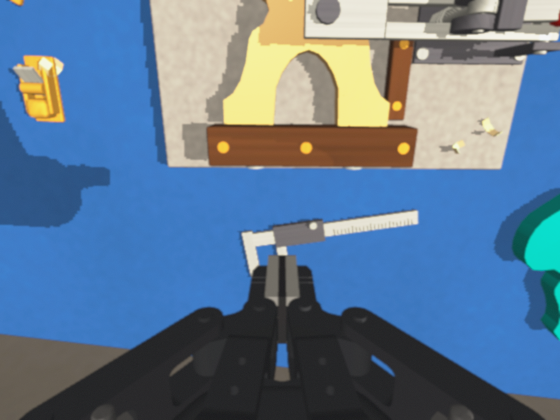

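play_rows(
  motion=[0,-3,-4,0,0,0,0,0,-6,-8,-2,0,0,0,0,-8.5,-9.5,-5,0,0,0,0,-8.5,-9.5,-7,0,0,0,0,-8.5,-9.5,-7,0,0,0],
)

```text
clock: 25.22
position: [643.6, -198.9, 112.6]
ee_rot: [-0.073, 0.997, -0.0, 0.0]
contact_force: [0.6, -0.8, 0.6]
gripper_width: 0.1
```

```bash
python3 - <<'E'
from fit import *
s=arm.read_state();print(s["position"])
c=arm.camera_info("wrist");p,d=arm.get_image("wrist");im=np.ascontiguousarray(p[:,:,::-1]);cv2.imwrite("pics/w20.png",im)
b=bridge(im,c,(589,-101,np.radians(8)),tol=10);print(rel(np.array([573.2,-113.2,np.radians(8)]),b).round(1))
cv2.imwrite("pics/w20z.png",cv2.resize(im[170:290,290:500],None,fx=3.8,fy=3.8,interpolation=cv2.INTER_CUBIC))
E
```

```text
[ 643.57787862 -198.93450012  112.55996663]
 pose [ 591.4 -100.4] deg 7.52 n/med [(77, 0.4), (77, 0.2), (35, 1.7), (33, -1.5), (72, -0.7), (32, -0.7), (21, 0.4)]
[19.8 10.1 -0.5]
```

View pics/w20.png

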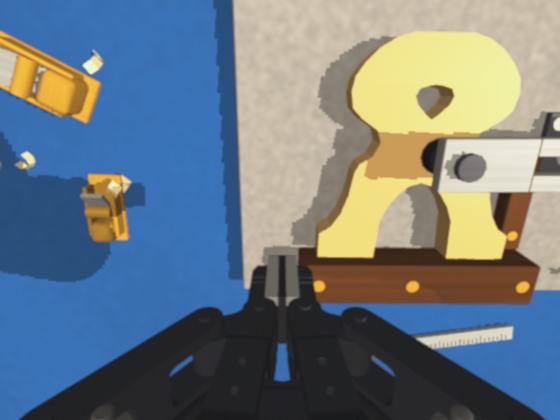

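View pics/w20z.png

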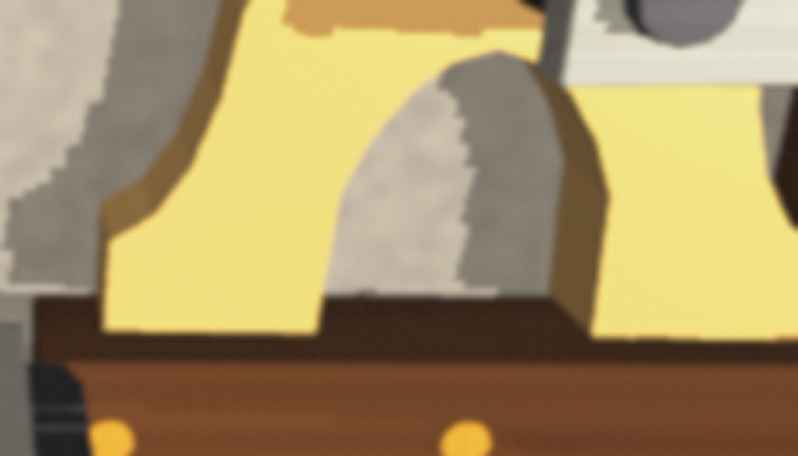

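```bash
python3 - <<'E'
from h import *
c=arm.camera_info("wrist");im=cv2.imread("pics/w20.png").astype(float)
V=im.sum(2);
def edge(cols,r0,r1,sign):
    o=[]
    for u in cols:
        g=sign*np.diff(cv2.GaussianBlur(V[:,u-1:u+2],(1,5),0).mean(1))[r0:r1]
        k=int(np.argmax(g));
        if 0<k<len(g)-1: k=k+(g[k-1]-g[k+1])/(2*(g[k-1]-2*g[k]+g[k+1]))
        o.append((u,r0+k+.5))
    return np.array(o)
def fit(uv,z,n):
    P=unproj(uv,z,c)[:,:2];m=np.ones(len(P),bool)
    for _ in range(4):
        q=np.polyfit(P[m,1],P[m,0],1);r=P[:,0]-np.polyval(q,P[:,1]);m=abs(r)<max(.6,2*np.std(r[m]))
    print(n,"yaw",np.degrees(np.arctan(-q[0])).round(2),"x@y=-100",np.polyval(q,-100).round(1),"n",m.sum(),"sd",r[m].std().round(2))
    return q
a=edge(range(322,370,3),245,268,-1);b=edge(range(450,498,3),245,268,-1)
fit(a,40,"sole R");fit(b,40,"sole L");fit(np.r_[a,b],40,"soles")
fit(edge(range(385,432,3),240,256,-1),18,"fence bottom gap")
fit(edge(list(range(320,520,4)),258,275,1),52,"fence top")
print(edge(range(320,520,20),258,275,1)[:,1].round(1))
E
```

```text
sole R yaw 7.63 x@y=-100 676.4 n 16 sd 0.07
sole L yaw 7.3 x@y=-100 676.2 n 16 sd 0.15
soles yaw 7.51 x@y=-100 676.5 n 32 sd 0.12
fence bottom gap yaw 7.37 x@y=-100 677.8 n 16 sd 0.22
fence top yaw 8.04 x@y=-100 676.5 n 50 sd 0.04
[264.9 264.8 265.  265.1 265.2 265.2 265.3 265.5 265.6 265.7]
```

```bash
python3 - <<'E'
from bench import arm
print(arm.read_state()["contact_force"],arm.job_done(),arm.read_state()["clock"])
E
```

```text
the job is handed in; nothing more can be done
the job is handed in; nothing more can be done
```

I pushed the bridge home against the foot fence and the side rail, then swung the cam lever over until it snapped closed. I handed the job in at about 25 s, with the arm clear of everything.

**Seating:** I slid the bridge to the rail with the shut fingers, then to the fence. I then pressed it against the rail again (about 9 N) and against the fence again (about 5 N). The second press on the fence stopped at the same place as the first.

**Lever:** The red handle rests about 0.12–0.17 rad above level, in line with the closed stop.

**Bridge position:** The last fits put the bridge at about jig x = 17–20, y = 10–11 mm, against 17.5 and 10 for seated. The soles coincide with the fence face to within about 0.5 mm at mid-span.

**What disagreed:**
- **Bridge angle:** The fits give the bridge 0.3 to 0.8° less yaw than the jig, while the fence's own edges spread by 0.7° in the same picture. I took this as camera error, but I can't rule out a gap of under about 1 mm at one foot.
- **Rejected fit:** One wrist-camera fit gave about 9° of rotation. I discarded it because the gripper was hiding the right foot.
- **Finger tips:** They stood about 28 mm higher than the reported TCP. My first push passed above the bridge without touching it, and I corrected for this afterwards.

**Other objects:** The planes and caliper look untouched in the pictures; I did not measure their positions again.

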